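Hang a painted sample board on the drying rack

TASK

Hang the blue sample board up to dry: prop it level across the wooden offcut with its holed end sticking out and let go of it, then take the empty S-hook off the rail of the drying rack, pass the hook's lower end through the board's hole and lift the board off on the hook. Hang hook and board together on the rail, hanging freely and still beside the green sample, and leave the green sample, the sanding block, the tape roll and the paint jar where they are.

Things in the scene. Friction and masses are not known exactly. Their poses are not given: they have to be found in the camera images.
- rack: Free-standing drying rack of pale wood, 310 mm long overall: two uprights on feet (140 mm deep) at y = +140 and -140 mm of its frame, 300 mm tall, carrying a bare steel rail. It does not move. Origin on the table under the middle of the rail; its y axis runs along the rail, its x axis points level across the rail, away from the robot's side; z up.
- rail_mid (a point): Middle of the rack's steel rail (axis of the bar), 285 mm above the table. Round bar of 10 mm diameter along the rack's y axis, free for 260 mm between the uprights. A hook seated on it has its hook_top 6 mm below this height. To come off or on, a hook must be raised 25 to 30 mm and drawn to the rack's -x side (put on: from there to +x) so that its upper end passes over the rail.
- board_center (a point): Centre of the blue sample board, 130 x 60 x 6 mm pale wood (about 50 g), upper face blue but for the bare holed end. Starts flat on the table, blue up. x axis: along its length to the holed end; y: across its 60 mm width; z: out of the blue face. It can be held by its long edges.
- board_hole (a point): Centre of the hole in the blue board: 15 mm diameter, straight through the 6 mm thickness, 52 mm from the board's centre along its x axis, 13 mm from the board's end.
- offcut_center (a point): Centre (20 mm up) of the loose dark wooden offcut, a block 40 mm (its x) by 75 mm (its y) and 40 mm high, about 70 g, lying on the table. The board lies steadily on its top when the board's centre is over it.
- hook_top (a point): Centre of the upper bend of the empty S-hook (40 g, 125.5 mm tall), dipped in red plastic here (6 mm thick), hanging on the rail near the rack's middle. z up, flat hook in its x-z plane; it hangs within 6 degrees of the rack's x axis. Bend top 17 mm above this point. 34 mm wide over two upright legs: the free end at +x reaches 13 mm below this point, the shank at -x 30 mm below.
- hook_bend (a point): Lowest point of the S-hook's lower bend (bare 5 mm wire, middle of the wire), 106 mm straight below hook_top; lowest face 108.5 mm below it. The shank slants from x = -14 mm over to +14 mm (78 mm below hook_top) and runs into this bend. Both bends are half circles of 14 mm radius to the wire's middle. A hanging board has its hole's centre 5 mm below this point.
- hook_tip (a point): Free end of the S-hook's lower bend, pointing up, 14 mm to the -x side of hook_top and 81.5 mm below it, 27 mm above the hook's lowest face. So the lower hook opens upward at -x, the upper one downward at +x (away from the robot while it hangs).
- old_board_center (a point): Centre of the green sample board (same size) that already hangs on a second, equal S-hook near the rack's -y end; to be left hanging.
- old_hook_top (a point): Centre of the upper bend of the second S-hook, which carries the green sample; leave it.
- sanding_block: Cream sanding block, 65 x 100 x 26 mm, near the table's front edge; leave alone. Origin at the centre of its underside.
- tape_roll: Roll of masking tape, 100 mm across, 25 mm high; leave alone. Origin at the centre of its underside.
- jar: Teal and white paint jar, 58 mm across, 69 mm high; leave alone. Origin at the centre of its underside.
There are look-alikes about, which are no part of the job. What is shaped like the part that bears offcut_center but purple or yellow is not meant.

How it is judged:
On the way, in this order (a step that is already met when the one before it is completed fails the run):
1. the blue board lies level across the offcut with its holed end sticking out, let go (horizontal distance between board_center and offcut_center below 0.045 m and height (world z) of board_center between 0.038 and 0.048 m and angle between board_center's own z axis and vertical below 0.12 rad and contact force between board and offcut above 0.1 N and contact force between board and the fingers below 0.05 N and horizontal distance between board_hole and offcut_center above 0.035 m), for 0.2 s.
2. the S-hook is through the board's hole and carries the board, hanging, clear of the offcut (distance between board_hole and hook_bend below 0.013 m and angle between board_center's own x axis and vertical below 0.5 rad and contact force between board and hook above 0.1 N and contact force between board and offcut below 0.05 N and contact force between board and the fingers below 0.05 N and height (world z) of board_center above 0.075 m and contact force between hook and rack below 0.05 N), for 0.2 s.
At the end, for the whole second after the job is handed in: Hook seated on the rail (upper bend's centre within 10 mm of the rail's line, 0 to 12 mm below its axis), through the board's hole (hole centre within 13 mm of the lower bend); board hangs within 14 degrees of upright, still, touching only the hook; green sample within 30 mm of its start (distance between board_hole and hook_bend below 0.013 m and angle between board_center's own x axis and vertical below 0.25 rad and angle between hook_top's own z axis and vertical below 0.25 rad and contact force between board and hook above 0.1 N and contact force between hook and rack above 0.3 N and z of hook_top in the frame of rail_mid between -0.012 and 0 m and x of hook_top in the frame of rail_mid between -0.01 and 0.01 m and y of hook_top in the frame of rail_mid between -0.13 and 0.13 m and contact force between board and rack below 0.05 N and contact force between board and old_board below 0.05 N and contact force between board and offcut below 0.05 N and linear speed of board below 0.06 m/s and distance of old_board_center from where it was at the start of the episode below 0.03 m).
It fails at once if the green sample or its hook is knocked away (more than 50 mm) (distance of any of old_board_center, old_hook_top from where it was at the start of the episode above 0.05 m).
It fails at once if the sanding block, the tape roll or the paint jar is pushed more than 40 mm (distance of any of sanding_block, tape_roll, jar from where it was at the start of the episode above 0.04 m).
It also fails if it takes over 72 s, if anything falls off the work surface, if the arm or the gripper's body presses on something with over 40 N, if the wrist force passes 120 N, or if a joint passes its speed limit or range.

ROBOT

A 6-joint arm with a two-finger parallel gripper is mounted at the origin on a cart in front of the work surface, level with it; the furniture and walls round the work are solid. World frame = base frame: x ahead of the robot, y to its left, z up, the work surface at z = 0. Lengths are in m, angles in rad, forces in N, time in s.
With the tool pointing down it reaches from about 0.35 to 0.975 m from the base axis. Payload 4.9 kg.
Tool frame: the origin (TCP) lies midway between the tips of the shut fingers; the grasp point (between the pads) lies 19 mm behind it; z points along the fingers, y is the line along which they close (so a half turn about z gives the same grasp; the last joint's range is limited). The gripper opens to 85 mm and grips with 20 to 120 N. Pads are 22 mm wide; open, the fingers measure 114 mm over their backs; the gripper's body (76 mm by 85 mm) begins 54 mm behind the grasp point. The pads swing forward as they close: fully open they stand 13 mm farther back than shut.
Start: joints at [1.052, 0.053, 1.613, -0, 1.476, -0.119], TCP at [0.243, 0.576, 0.231] pointing down, gripper open.
Joint ranges: [-3.01, 3.01], [-1.01, 2.22], [0.06, 2.58], [-1.02, 4.17], [0.09, 2.62], [-3.14, 3.14]. Speed limits (rad/s): [2.57, 2.57, 3.14, 3.14, 3.14, 3.14].

INTERFACE

Orientations are given as a unit quaternion [w, x, y, z].
In Python, from plant import state, grab_frame, job_done, cut_out, place_of gives the robot as it stands.
- The arm moves only by the tool jog_arm, never from a script. Its argument "motion" is text: rows parted by semicolons, each of 7 numbers parted by spaces: the opening in per cent of the stroke, from 0 (shut) to 100 (fully open), then the shift along the tool's x, y, z as a fraction of full scale, then the turn, a rotation vector about the tool's x, y, z as a fraction of full scale. A call has exactly 5 rows; each row is the pose to reach, as a shift and turn from the pose commanded when the call began, along the tool's axes at that moment; what a row does not reach only later rows make up. Full scale, the value 1, is 50 cm for a shift and 1.5 rad for a turn. A row lasts 1/8 s, in which the tool goes at most 62.5 mm and 10.7 degrees, less where a joint would pass 70% of its speed; a pose out of reach is approached as far as the arm can. A call with a number of a shift or a turn outside -1 to 1 is refused whole. A call with a gripper value outside its range is refused whole. The fingers move at their own pace and stop on an object; the grip force is fixed at half the most. Time passes only in rows, so rows that repeat a pose let the fingers close, or fill a call up. It gives the time, the measured TCP pose, the force, the opening and the grip force at its end, in the units of the state.
- state(): the state, without advancing time (a new reading comes with each control period).
- grab_frame(name): name is "scene" or "top" or "wrist"; returns a dict with "color" (384x512x3 uint8, red, green, blue), "range_z" (384x512 float32, m along the optical axis (not along the pixel's ray), 0 where there is no reading), "intrinsics" (3x3 intrinsics, pixels), "world_from_camera" (4x4, takes a point from camera to world coordinates). Camera axes: x right, y up, looking along -z (the intrinsics and any distortion apply to the point x, -y, -z); pixel columns grow to the right and rows downward; lengths in m; the calibration is good to about 2 mm. The wrist camera is an equidistant fisheye: a pixel r from the principal point sees the ray r / f radians off the axis. A picture is of the moment at which its call begins.
- job_done(): hands the job in; it is judged then, once.
Trained networks look in the newest picture that a camera, given by its name, has taken for a name from the list of things; names that differ only in an ending like _2 or _b are one class to them, and where a whole thing is asked for, a point or a joint stands for the part that bears it (a point fixed in the world has none). Each returns a list of dicts, best first, with "p" (0 to 1); they miss things now and then, are a little off and sometimes report something else, mostly with a low value. They report only what shows in the picture. A call takes as long as a camera call. They do not tell look-alikes from the thing itself.
- cut_out(camera, thing): "pixels" (384x512 bool, what is visible of it).
- place_of(camera, thing): "at" ([x, y, z] in m, in world coordinates, good to about 4 mm: a listed point, or the origin of a listed thing).
The state is a dict: "time": time; "joint_pos": joint angles; "joint_vel": joint speeds; "joint_efforts": joint torques, N m; "tool_pos": TCP position; "tool_rot": TCP orientation; "contact_force": force on the tool from outside, world axes, zero at the start; "ft_torque": the same for the moment, N m; "gripper_width": opening from 0.0 (shut) to 1.0 (fully open); "grasp_force": force on a finger pad.
Only numpy, scipy, OpenCV 4.12 (cv2) and the standard library are available. Lean on these libraries where they do the work, as an engineer would, in place of code of your own. Each camera call takes 0.05 s, during which the arm holds its last target. There are 200 camera calls.

## Working session

There is one attempt and no reset: what is moved stays moved. The work goes in short steps, Python scripts to look and compute and a tool call to move; the robot and the scene stay as the last step left them, time stands still between calls to the robot, and variables do not carry over. Pictures are saved under pics/ and viewed, at most 10 in all, crops included, and the job is handed in when it is done.

Besides the shell and the picture viewer there is one more tool, called after ">>>" as name(argument=value, ...), one argument or row to a line, values as JSON. jog_arm: Moves the arm, as the interface text tells. Shift numbers are shares of 50 cm and turn numbers shares of 1.5 rad, none past 1 either way. Its arguments: {"type":"object","properties":{"motion":{"type":"string"}},"required":["motion"]}

```bash
mkdir -p pics; ls
cat > h.py <<'E'
import numpy as np, cv2, sys
sys.path.insert(0,'.')
from plant import state, grab_frame, job_done, cut_out, place_of
from scipy.spatial.transform import Rotation as R
def save(f,name,crop=None,k=1):
    im=f["color"][...,::-1]
    if crop: r0,r1,c0,c1=crop; im=im[r0:r1,c0:c1]
    cv2.imwrite('pics/'+name,cv2.resize(np.ascontiguousarray(im),None,fx=k,fy=k,interpolation=cv2.INTER_CUBIC))
def pts(f,mask):
    v,u=np.nonzero(mask&(f["range_z"]>0)); z=f["range_z"][v,u]; K=f["intrinsics"]
    c=np.stack([(u-K[0,2])/K[0,0]*z,-(v-K[1,2])/K[1,1]*z,-z,np.ones_like(z)])
    return (f["world_from_camera"]@c)[:3].T
def rot(): 
    q=state()["tool_rot"]; return R.from_quat([q[1],q[2],q[3],q[0]])
def move(target,Rt=None):
    "tool-frame fractions to target pos / rotation"
    s=state(); r=rot(); d=r.inv().apply(np.array(target)-s["tool_pos"])/0.5
    w=np.zeros(3) if Rt is None else (r.inv()*Rt).as_rotvec()/1.5
    return np.round(np.r_[d,w],4)
E
cat > a.py <<'E'
from h import *
np.set_printoptions(precision=4,suppress=True)
s=state(); print(s["time"],s["tool_pos"],s["tool_rot"]); print(rot().as_matrix())
for c in ["scene","top"]:
    f=grab_frame(c); save(f,c+"0.png",k=1.5)
    print(c,f["world_from_camera"][:3].round(3).tolist(),f["intrinsics"][0,0])
    for t in ["rail_mid","board_center","board_hole","offcut_center","hook_top","hook_bend","hook_tip","old_board_center","old_hook_top","sanding_block","tape_roll","jar","rack"]:
        print(t,[(np.round(d["at"],3).tolist(),round(d["p"],2)) for d in place_of(c,t)][:4])
E
python3 a.py
```

```text
pics
0.0 [0.243  0.5752 0.2301] [-0.0003  0.1986  0.9801 -0.001 ]
[[-0.9211  0.3892 -0.001 ]
 [ 0.3892  0.9211 -0.0018]
 [ 0.0002 -0.0021 -1.    ]]
scene [[0.513, 0.399, -0.76, -0.09], [-0.858, 0.238, -0.454, -0.591], [-0.0, 0.885, 0.465, 0.584]] 365.8577788757333
rail_mid [([0.671, -0.179, 0.282], 0.87)]
board_center [([0.426, -0.306, 0.004], 0.91), ([0.67, -0.176, 0.168], 0.36)]
board_hole [([0.381, -0.316, 0.0], 0.65), ([0.668, -0.18, 0.283], 0.17)]
offcut_center [([0.435, -0.142, 0.023], 0.86), ([0.434, -0.442, 0.02], 0.86), ([0.552, -0.198, 0.016], 0.66), ([0.792, -0.122, -0.002], 0.4)]
hook_top [([0.669, -0.173, 0.278], 0.65)]
hook_bend [([0.669, -0.171, 0.17], 0.56)]
hook_tip []
old_board_center [([0.66, -0.256, 0.119], 0.96), ([0.668, -0.174, -0.001], 0.52)]
old_hook_top [([0.668, -0.264, 0.275], 0.59)]
sanding_block [([0.389, 0.036, 0.001], 0.75)]
tape_roll [([0.792, -0.118, -0.002], 0.71)]
jar [([0.816, 0.029, -0.002], 0.58)]
rack [([0.668, -0.176, 0.003], 0.97)]
top [[0.006, 0.991, -0.137, 0.422], [-1.0, 0.006, 0.006, -0.177], [0.007, 0.137, 0.991, 1.39]] 441.0945859988791
rail_mid [([0.672, -0.178, 0.286], 0.7), ([0.676, -0.178, 0.172], 0.42)]
board_center [([0.43, -0.309, -0.001], 0.85)]
board_hole [([0.374, -0.314, 0.006], 0.69)]
offcut_center [([0.556, -0.2, 0.019], 0.78), ([0.432, -0.44, 0.019], 0.73), ([0.439, -0.146, 0.023], 0.65)]
hook_top [([0.669, -0.177, 0.278], 0.4)]
hook_bend [([0.672, -0.177, 0.174], 0.62)]
hook_tip [([0.656, -0.173, 0.196], 0.42)]
old_board_center [([0.671, -0.259, 0.115], 0.61)]
old_hook_top [([0.666, -0.258, 0.277], 0.53)]
sanding_block [([0.387, 0.032, 0.002], 0.89), ([0.438, -0.148, 0.022], 0.22)]
tape_roll [([0.791, -0.12, 0.001], 0.95)]
jar [([0.815, 0.026, -0.0], 0.93)]
rack [([0.669, -0.177, 0.001], 0.7)]
```

View pics/scene0.png

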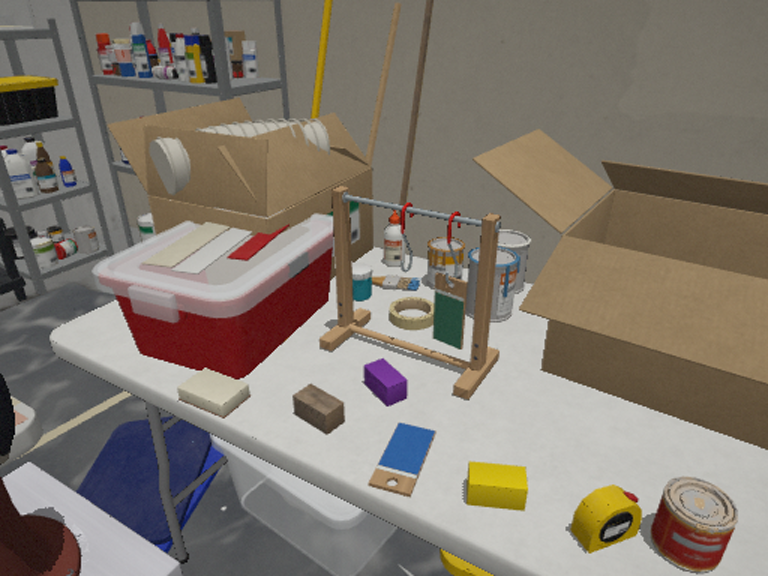

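View pics/top0.png

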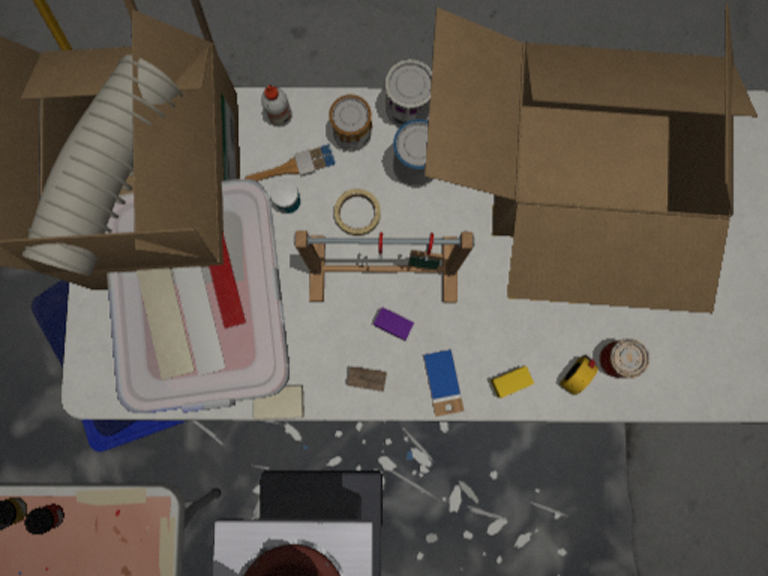

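The scene view shows the blue board at about (405,455) with its hole at (392,483), facing the robot. The dark offcut is at (318,408), the purple and yellow look-alikes at (385,380) and (497,485), and the empty red hook at (405,215), left of the green one. The top view agrees: board (443,380), dark offcut (366,378), rail along row 240.

```bash
cat >> h.py <<'E'
def Rz(deg): return R.from_euler('z',deg,degrees=True)
def down(yaw): # tool z down, tool y at yaw (deg)
    y=np.array([np.cos(np.radians(yaw)),np.sin(np.radians(yaw)),0]); z=np.array([0,0,-1.]); return R.from_matrix(np.c_[np.cross(y,z),y,z])
def plan(wps,p=None,r=None):
    "wps: (pos,R or None,rows,opening); prints jog strings"
    p=np.array(state()["tool_pos"] if p is None else p,float); r=rot() if r is None else r
    rows=[];cp,cr=p,r
    for t,Rt,n,g in wps:
        t=cp if t is None else np.array(t,float); Rt=cr if Rt is None else Rt; dv=(cr.inv()*Rt).as_rotvec()
        if np.linalg.norm(t-cp)/n>.055 or np.degrees(np.linalg.norm(dv))/n>9.5: print("TOO FAST",np.linalg.norm(t-cp)/n,np.degrees(np.linalg.norm(dv))/n)
        for i in range(1,n+1): rows.append((cp+(t-cp)*i/n,cr*R.from_rotvec(dv*i/n),g))
        cp,cr=t,Rt
    while len(rows)%5: rows.append(rows[-1])
    for k in range(0,len(rows),5):
        o=[]
        for q,rr,g in rows[k:k+5]:
            d=np.round(r.inv().apply(q-p)/.5,3)+0; w=np.round((r.inv()*rr).as_rotvec()/1.5,3)+0; o.append(f"{g:g} "+" ".join(f"{x:g}" for x in np.r_[d,w]))
        print("; ".join(o)); p=p+r.apply(d*.5); r=r*R.from_rotvec(w*1.5)
def rect(f,m,zlo,zhi):
    P=pts(f,m); P=P[(P[:,2]>zlo)&(P[:,2]<zhi)]; (c,s,a)=cv2.minAreaRect(P[:,:2].astype(np.float32)); return np.round(c,4),np.round(s,4),round(a,1),np.median(P[:,2]).round(4)
E
cat > b.py <<'E'
from h import *
np.set_printoptions(precision=4,suppress=True)
for c in ["top","scene"]:
    f=grab_frame(c)
    for t,lo,hi in [("board_center",.001,.012),("offcut_center",.033,.047)]:
        for d in cut_out(c,t)[:4]:
            m=d["pixels"]
            if m.sum()<30: continue
            print(c,t,round(d["p"],2),m.sum(),f["color"][m].mean(0).round(),*rect(f,m,lo,hi))
    for t in ["hook_top","rail_mid","hook_bend","hook_tip","board_hole"]:
        print(c,t,[(d["at"].round(4) if hasattr(d["at"],'round') else d["at"],round(d["p"],2)) for d in place_of(c,t)][:2])
    col=f["color"].astype(int); P=None
    red=(col[...,0]>130)&(col[...,1]<60)&(col[...,2]<60); Q=pts(f,red); Q=Q[(Q[:,2]>.22)&(Q[:,2]<.32)&(abs(Q[:,0]-.67)<.06)]
    for lo,hi in [(-.225,-.13),(-.31,-.225)]:
        A=Q[(Q[:,1]>lo)&(Q[:,1]<hi)]
        if len(A)>5: print("red",len(A),A.mean(0),A.min(0),A.max(0),"yaw",np.degrees(np.arctan(np.polyfit(A[:,0],A[:,1],1)[0])))
E
python3 b.py
```

```text
top board_center 0.68 579 [154. 148. 127.] [0. 0.] [0. 0.] 0.0 nan
top board_center 0.59 748 [ 63.  82. 113.] [ 0.4289 -0.3062] [0.1292 0.0594] 11.7 0.0072
top offcut_center 0.86 358 [93. 81. 68.] [ 0.4351 -0.148 ] [0.0746 0.0396] 81.1 0.0409
top offcut_center 0.64 348 [ 84.  47. 104.] [ 0.5481 -0.2016] [0.0728 0.0401] 63.8 0.0407
top offcut_center 0.63 371 [157. 134.  40.] [ 0.431  -0.4446] [0.0399 0.0761] 23.3 0.0411
top hook_top [([0.6692, -0.1763, 0.2743], 0.48)]
top rail_mid [([0.6686, -0.1818, 0.2857], 0.71)]
top hook_bend [([0.672, -0.1777, 0.1721], 0.56)]
top hook_tip [([0.6544, -0.1723, 0.1985], 0.37)]
top board_hole [([0.3757, -0.3139, 0.001], 0.65)]
red 10 [ 0.6695 -0.1748  0.2947] [ 0.6609 -0.1763  0.2875] [ 0.6806 -0.1738  0.2983] yaw -6.693960345447746
red 9 [ 0.6672 -0.2609  0.2955] [ 0.6583 -0.2628  0.2934] [ 0.6746 -0.2599  0.2974] yaw -9.078250876035822
scene board_center 0.58 1222 [ 91. 112. 140.] [ 0.4289 -0.3057] [0.1301 0.06  ] 11.4 0.006
scene offcut_center 0.79 663 [ 98.  54. 122.] [ 0.5491 -0.2014] [0.0756 0.0415] 63.8 0.0399
scene offcut_center 0.75 1143 [176. 156.  20.] [ 0.4314 -0.4445] [0.0413 0.0745] 23.3 0.0396
scene offcut_center 0.68 741 [102.  89.  75.] [ 0.4359 -0.1478] [0.0754 0.0425] 82.6 0.0397
scene hook_top [([0.6674, -0.1748, 0.2783], 0.64)]
scene rail_mid [([0.67, -0.1775, 0.2828], 0.62)]
scene hook_bend [([0.6675, -0.1749, 0.171], 0.52)]
scene hook_tip [([0.6525, -0.1705, 0.1992], 0.43)]
scene board_hole [([0.3833, -0.3185, 0.001], 0.83)]
red 30 [ 0.6572 -0.1746  0.2801] [ 0.6499 -0.1768  0.2512] [ 0.6782 -0.1729  0.2959] yaw -5.419770492982779
red 37 [ 0.6563 -0.2597  0.2798] [ 0.6487 -0.2643  0.2505] [ 0.6777 -0.2566  0.2961] yaw -9.835088794738084
  return _methods._mean(a, axis=axis, dtype=dtype,
  ret = ret.dtype.type(ret / rcount)
```

```bash
cat > c.py <<'E'
from h import *
f=grab_frame("top"); P=pts(f,np.ones((384,512),bool))
for a,b in [(.3,.4),(.4,.5),(.5,.6),(.6,.7)]:
    for y0 in (0.05,.15,.25,.35):
        m=(P[:,0]>a)&(P[:,0]<b)&(P[:,1]>y0)&(P[:,1]<y0+.1); print(a,y0,P[m,2].max().round(3),end=' | ')
print()
g=(.4632,-.299)
plan([((.27,.54,.34),None,3,100),((.42,.25,.34),down(20),10,100),((.48,-.05,.3),down(-30),10,100),((*g,.12),down(-78.5),10,100),((*g,.03),None,4,100),(None,None,3,100)])
E
python3 c.py
```

```text
0.3 0.05 0.189 | 0.3 0.15 0.191 | 0.3 0.25 0.19 | 0.3 0.35 0.009 | 0.4 0.05 0.197 | 0.4 0.15 0.198 | 0.4 0.25 0.191 | 0.4 0.35 0.009 | 0.5 0.05 0.197 | 0.5 0.15 0.197 | 0.5 0.25 0.193 | 0.5 0.35 0.009 | 0.6 0.05 0.368 | 0.6 0.15 0.37 | 0.6 0.25 0.374 | 0.6 0.35 0.371 | 
100 -0.026 -0.015 -0.072 0 0 0; 100 -0.051 -0.03 -0.145 0 0 0; 100 -0.077 -0.045 -0.217 0 0 0; 100 -0.127 -0.087 -0.217 0 0 0.055; 100 -0.177 -0.128 -0.217 0 0 0.11
100 -0.057 -0.033 0 0 0 0.054; 100 -0.113 -0.066 0 0 0 0.109; 100 -0.17 -0.099 0 0 0 0.164; 100 -0.226 -0.132 0 0 0 0.219; 100 -0.282 -0.165 0 0 0 0.274
100 -0.065 -0.007 0 0 0 0.054; 100 -0.13 -0.015 0 0 0 0.109; 100 -0.195 -0.023 0 0 0 0.164; 100 -0.251 -0.047 0.008 0 0 0.222; 100 -0.308 -0.07 0.016 0 0 0.28
100 -0.061 0.001 0.008 0 0 0.058; 100 -0.122 0.002 0.016 0 0 0.117; 100 -0.183 0.004 0.024 0 0 0.175; 100 -0.245 0.005 0.032 0 0 0.233; 100 -0.306 0.007 0.04 0 0 0.291
100 -0.055 0.027 0.008 0 0 0.058; 100 -0.11 0.054 0.016 0 0 0.117; 100 -0.165 0.081 0.024 0 0 0.175; 100 -0.214 0.09 0.06 0 0 0.231; 100 -0.262 0.1 0.096 0 0 0.288
100 -0.041 0.03 0.036 0 0 0.056; 100 -0.081 0.059 0.072 0 0 0.112; 100 -0.122 0.088 0.108 0 0 0.169; 100 -0.162 0.117 0.144 0 0 0.225; 100 -0.203 0.147 0.18 0 0 0.282
100 -0.025 0.043 0.036 0 0 0.056; 100 -0.05 0.086 0.072 0 0 0.113; 100 -0.074 0.129 0.108 0 0 0.169; 100 -0.074 0.129 0.153 0 0 0.169; 100 -0.074 0.129 0.198 0 0 0.169
100 0 0 0.045 0 0 0; 100 0 0 0.09 0 0 0; 100 0 0 0.09 0 0 0; 100 0 0 0.09 0 0 0; 100 0 0 0.09 0 0 0
```

>>> jog_arm(
  motion="100 -0.026 -0.015 -0.072 0 0 0; 100 -0.051 -0.03 -0.145 0 0 0; 100 -0.077 -0.045 -0.217 0 0 0; 100 -0.127 -0.087 -0.217 0 0 0.055; 100 -0.177 -0.128 -0.217 0 0 0.11",
)

```text
time: 2.88
tool_pos: [0.3003, 0.4818, 0.3407]
tool_rot: [0.0, 0.28, 0.96, 0.001]
contact_force: [0.1, 0.1, -0.4]
gripper_width: 0.999
grasp_force: 0.0
```

>>> jog_arm(
  motion="100 -0.057 -0.033 0 0 0 0.054; 100 -0.113 -0.066 0 0 0 0.109; 100 -0.17 -0.099 0 0 0 0.164; 100 -0.226 -0.132 0 0 0 0.219; 100 -0.282 -0.165 0 0 0 0.274",
)

```text
time: 3.5
tool_pos: [0.3752, 0.3362, 0.3399]
tool_rot: [0.0, 0.47, 0.883, 0.0]
contact_force: [-0.5, -0.7, -0.3]
gripper_width: 1.0
grasp_force: 0.0
```

>>> jog_arm(
  motion="100 -0.065 -0.007 0 0 0 0.054; 100 -0.13 -0.015 0 0 0 0.109; 100 -0.195 -0.023 0 0 0 0.164; 100 -0.251 -0.047 0.008 0 0 0.222; 100 -0.308 -0.07 0.016 0 0 0.28",
)

```text
time: 4.12
tool_pos: [0.4323, 0.189, 0.3319]
tool_rot: [0.0, 0.644, 0.765, 0.0]
contact_force: [-0.7, 0.2, -0.3]
gripper_width: 1.002
grasp_force: 0.0
```

>>> jog_arm(
  motion="100 -0.061 0.001 0.008 0 0 0.058; 100 -0.122 0.002 0.016 0 0 0.117; 100 -0.183 0.004 0.024 0 0 0.175; 100 -0.245 0.005 0.032 0 0 0.233; 100 -0.306 0.007 0.04 0 0 0.291",
)

```text
time: 4.75
tool_pos: [0.4623, 0.0389, 0.3119]
tool_rot: [0.0, 0.794, 0.608, 0.0]
contact_force: [0.1, 0.2, -0.1]
gripper_width: 1.001
grasp_force: 0.0
```

>>> jog_arm(
  motion="100 -0.055 0.027 0.008 0 0 0.058; 100 -0.11 0.054 0.016 0 0 0.117; 100 -0.165 0.081 0.024 0 0 0.175; 100 -0.214 0.09 0.06 0 0 0.231; 100 -0.262 0.1 0.096 0 0 0.288",
)

```text
time: 5.38
tool_pos: [0.4767, -0.1005, 0.2637]
tool_rot: [0.0, 0.906, 0.423, 0.0]
contact_force: [1.1, -0.2, -0.5]
gripper_width: 1.002
grasp_force: 0.0
```

>>> jog_arm(
  motion="100 -0.041 0.03 0.036 0 0 0.056; 100 -0.081 0.059 0.072 0 0 0.112; 100 -0.122 0.088 0.108 0 0 0.169; 100 -0.162 0.117 0.144 0 0 0.225; 100 -0.203 0.147 0.18 0 0 0.282",
)

```text
time: 6.0
tool_pos: [0.4682, -0.2254, 0.1734]
tool_rot: [0.0, 0.975, 0.224, 0.0]
contact_force: [-0.3, -0.3, 0.4]
gripper_width: 1.002
grasp_force: 0.0
```

>>> jog_arm(
  motion="100 -0.025 0.043 0.036 0 0 0.056; 100 -0.05 0.086 0.072 0 0 0.113; 100 -0.074 0.129 0.108 0 0 0.169; 100 -0.074 0.129 0.153 0 0 0.169; 100 -0.074 0.129 0.198 0 0 0.169",
)

```text
time: 6.62
tool_pos: [0.4634, -0.2993, 0.0743]
tool_rot: [0.0, 0.995, 0.1, 0.0]
contact_force: [0.3, 0.0, 0.1]
gripper_width: 1.002
grasp_force: 0.0
```

>>> jog_arm(
  motion="100 0 0 0.045 0 0 0; 100 0 0 0.09 0 0 0; 100 0 0 0.09 0 0 0; 100 0 0 0.09 0 0 0; 100 0 0 0.09 0 0 0",
)

```text
time: 7.25
tool_pos: [0.4642, -0.2995, 0.0313]
tool_rot: [0.001, 0.995, 0.1, 0.001]
contact_force: [0.1, 1.0, -0.2]
gripper_width: 0.998
grasp_force: 0.0
```

>>> jog_arm(
  motion="100 0 0 0.035 0 0 0; 100 0 0 0.07 0 0 0; 100 0 0 0.07 0 0 0; 60 0 0 0.07 0 0 0; 60 0 0 0.07 0 0 0",
)

```text
time: 7.88
tool_pos: [0.4644, -0.2996, -0.0037]
tool_rot: [0.001, 0.995, 0.1, 0.001]
contact_force: [1.7, -0.7, 0.1]
gripper_width: 0.679
grasp_force: 63.9
```

>>> jog_arm(
  motion="60 0 0 0 0 0 0; 60 0 0 0 0 0 0; 60 0 0 0 0 0 0; 60 0 0 0 0 0 0; 60 0 0 0 0 0 0",
)

```text
time: 8.5
tool_pos: [0.464, -0.2993, -0.0043]
tool_rot: [0.001, 0.995, 0.1, 0.001]
contact_force: [-0.1, -0.2, 6.9]
gripper_width: 0.68
grasp_force: 65.3
```

```bash
cat > d.py <<'E'
from h import *
plan([((.464,-.2993,.10),None,4,60),((.43,-.22,.13),down(3),9,60),((.400,-.1443,.10),down(84),9,60),((.400,-.1443,.05),None,4,60),((.400,-.1443,.05),None,4,60)])
E
python3 d.py
```

```text
60 0 0 -0.052 0 0 0; 60 0 0 -0.104 0 0 0; 60 0 0 -0.157 0 0 0; 60 0 0 -0.209 0 0 0; 60 -0.004 -0.019 -0.215 0 0 -0.105
60 -0.001 -0.019 -0.007 0 0 -0.106; 60 -0.002 -0.038 -0.014 0 0 -0.211; 60 -0.002 -0.057 -0.02 0.001 0 -0.316; 60 -0.003 -0.076 -0.027 0.001 0 -0.422; 60 -0.004 -0.095 -0.034 0.001 0 -0.527
60 0.013 -0.014 -0.007 0 0 -0.106; 60 0.026 -0.029 -0.013 0 0 -0.211; 60 0.039 -0.043 -0.02 0 0 -0.316; 60 0.052 -0.056 -0.013 0 0 -0.421; 60 0.064 -0.069 -0.007 0 0 -0.526
60 0.018 0 0.007 0 0 -0.104; 60 0.036 0 0.014 0 0 -0.209; 60 0.054 0 0.02 0 0 -0.314; 60 0.072 0 0.027 0 0 -0.419; 60 0.09 -0.001 0.034 0 0 -0.523
60 0.013 0.013 0.006 0 0 -0.105; 60 0.026 0.026 0.013 0 0 -0.21; 60 0.026 0.026 0.038 0 0 -0.21; 60 0.026 0.026 0.063 0 0 -0.21; 60 0.026 0.026 0.088 0 0 -0.21
60 0 0 0.025 0 0 0; 60 0 0 0.025 0 0 0; 60 0 0 0.025 0 0 0; 60 0 0 0.025 0 0 0; 60 0 0 0.025 0 0 0
```

>>> jog_arm(
  motion="60 0 0 -0.052 0 0 0; 60 0 0 -0.104 0 0 0; 60 0 0 -0.157 0 0 0; 60 0 0 -0.209 0 0 0; 60 -0.004 -0.019 -0.215 0 0 -0.105",
)

```text
time: 9.12
tool_pos: [0.4602, -0.2907, 0.1041]
tool_rot: [0.001, 0.984, 0.18, 0.001]
contact_force: [0.0, -0.1, -0.9]
gripper_width: 0.674
grasp_force: 64.4
```

>>> jog_arm(
  motion="60 -0.001 -0.019 -0.007 0 0 -0.106; 60 -0.002 -0.038 -0.014 0 0 -0.211; 60 -0.002 -0.057 -0.02 0.001 0 -0.316; 60 -0.003 -0.076 -0.027 0.001 0 -0.422; 60 -0.004 -0.095 -0.034 0.001 0 -0.527",
)

```text
time: 9.75
tool_pos: [0.44, -0.2451, 0.1181]
tool_rot: [-0.002, 0.838, 0.546, -0.001]
contact_force: [0.2, -0.0, -0.8]
gripper_width: 0.672
grasp_force: 64.4
```

>>> jog_arm(
  motion="60 0.013 -0.014 -0.007 0 0 -0.106; 60 0.026 -0.029 -0.013 0 0 -0.211; 60 0.039 -0.043 -0.02 0 0 -0.316; 60 0.052 -0.056 -0.013 0 0 -0.421; 60 0.064 -0.069 -0.007 0 0 -0.526",
)

```text
time: 10.38
tool_pos: [0.4217, -0.2019, 0.1216]
tool_rot: [-0.002, 0.564, 0.826, 0.0]
contact_force: [0.3, 0.2, -0.7]
gripper_width: 0.675
grasp_force: 64.4
```

>>> jog_arm(
  motion="60 0.018 0 0.007 0 0 -0.104; 60 0.036 0 0.014 0 0 -0.209; 60 0.054 0 0.02 0 0 -0.314; 60 0.072 0 0.027 0 0 -0.419; 60 0.09 -0.001 0.034 0 0 -0.523",
)

```text
time: 11.0
tool_pos: [0.405, -0.1601, 0.1046]
tool_rot: [-0.002, 0.206, 0.979, 0.001]
contact_force: [0.6, -0.2, -0.5]
gripper_width: 0.676
grasp_force: 64.4
```

>>> jog_arm(
  motion="60 0.013 0.013 0.006 0 0 -0.105; 60 0.026 0.026 0.013 0 0 -0.21; 60 0.026 0.026 0.038 0 0 -0.21; 60 0.026 0.026 0.063 0 0 -0.21; 60 0.026 0.026 0.088 0 0 -0.21",
)

```text
time: 11.62
tool_pos: [0.399, -0.1437, 0.0605]
tool_rot: [-0.001, 0.053, 0.999, 0.001]
contact_force: [0.2, 1.0, -0.1]
gripper_width: 0.679
grasp_force: 64.4
```

>>> jog_arm(
  motion="60 0 0 0.025 0 0 0; 60 0 0 0.025 0 0 0; 60 0 0 0.025 0 0 0; 60 0 0 0.025 0 0 0; 60 0 0 0.025 0 0 0",
)

```text
time: 12.25
tool_pos: [0.3997, -0.1439, 0.05]
tool_rot: [-0.0, 0.052, 0.999, 0.0]
contact_force: [0.3, -0.7, -1.4]
gripper_width: 0.681
grasp_force: 64.4
```

```bash
cat > e.py <<'E'
from h import *
s=state(); print(s["time"],s["tool_pos"],s["tool_rot"],s["gripper_width"],s["joint_pos"])
f=grab_frame("scene"); save(f,"s1.png",(200,384,60,380),2.4)
for d in cut_out("scene","board_center")[:3]: print(d["p"],f["color"][d["pixels"]].mean(0).round(),*rect(f,d["pixels"],.03,.08))
print([(d["at"],d["p"]) for d in place_of("scene","board_hole")][:2])
E
python3 e.py
```

```text
12.25 [ 0.39971447 -0.14388962  0.04998995] [-4.38956078e-05  5.21262728e-02  9.98640470e-01  2.47902166e-04] 0.6807124982009871 [-5.21368545e-01 -2.58916823e-01  2.22029416e+00  4.35249888e-04
  1.18051785e+00 -1.98803070e+00]
0.56 [ 84.  93. 108.] [ 0.4318 -0.1558] [0.0741 0.1352] 78.3 0.0602
[([0.488, -0.1492, 0.0542], 0.96)]
```

View pics/s1.png

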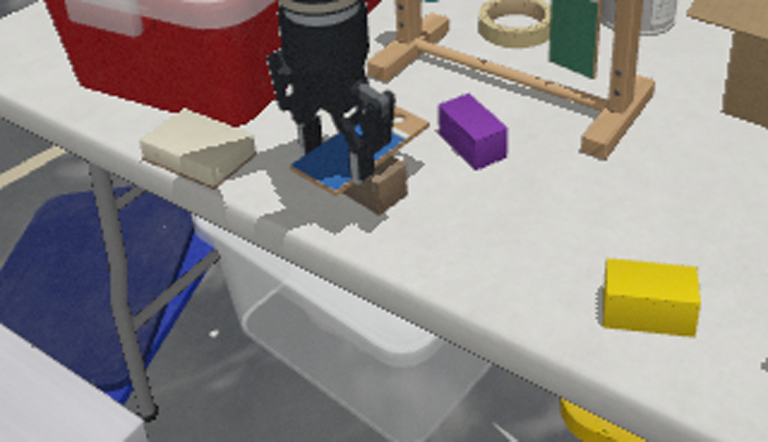

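The crop shows the board (350,165) held level over the dark offcut, hole at (400,115) toward the rack. I'll lower and release it.

>>> jog_arm(
  motion="60 0 0 0.01 0 0 0; 60 0 0 0.02 0 0 0; 60 0 0 0.027 0 0 0; 60 0 0 0.028 0 0 0; 60 0 0 0.028 0 0 0",
)

```text
time: 13.02
tool_pos: [0.3995, -0.1438, 0.0356]
tool_rot: [-0.0, 0.052, 0.999, 0.0]
contact_force: [-0.2, 0.1, 2.1]
gripper_width: 0.677
grasp_force: 64.7
```

>>> jog_arm(
  motion="80 0 0 0 0 0 0; 80 0 0 0 0 0 0; 90 0 0 0 0 0 0; 90 0 0 0 0 0 0; 90 0 0 0 0 0 0",
)

```text
time: 13.65
tool_pos: [0.3993, -0.1437, 0.0354]
tool_rot: [-0.001, 0.052, 0.999, 0.001]
contact_force: [-0.4, -0.7, 0.7]
gripper_width: 0.894
grasp_force: 0.0
```

>>> jog_arm(
  motion="90 0 0 -0.03 0 0 0; 90 0 0 -0.08 0 0 0; 90 0 0 -0.16 0 0 0; 90 0 0 -0.24 0 0 0; 90 0 0 -0.32 0 0 0",
)

```text
time: 14.28
tool_pos: [0.3995, -0.1438, 0.1981]
tool_rot: [0.0, 0.052, 0.999, 0.0]
contact_force: [-0.5, 0.6, -0.6]
gripper_width: 0.901
grasp_force: 0.0
```

```bash
cat > e.py <<'E'
from h import *
np.set_printoptions(precision=4,suppress=True)
s=state(); print(s["time"],s["tool_pos"],s["tool_rot"],s["gripper_width"],s["joint_pos"])
for c in ["scene","top"]:
    f=grab_frame(c); save(f,c+"2.png",(130,384,60,400),2.2)
    for t,lo,hi in [("board_center",.036,.06),("offcut_center",.03,.045)]:
      for d in cut_out(c,t)[:4]:
        try: print(c,t,round(d["p"],2),f["color"][d["pixels"]].mean(0).round(),*rect(f,d["pixels"],lo,hi))
        except Exception: pass
    for t in ["board_hole","hook_top","hook_bend","hook_tip","rail_mid"]: print(t,[(d["at"],round(d["p"],2)) for d in place_of(c,t)][:2])
    col=f["color"].astype(int)
    red=(col[...,0]>110)&(col[...,1]<.5*col[...,0])&(col[...,2]<.5*col[...,0]); Q=pts(f,red); Q=Q[(Q[:,2]>.22)&(Q[:,2]<.32)&(abs(Q[:,0]-.67)<.06)&(abs(Q[:,1]+.175)<.04)]
    print("red",len(Q),Q.mean(0),Q.min(0),Q.max(0),np.degrees(np.arctan(np.polyfit(Q[:,0],Q[:,1],1)[0])))
    A=pts(f,np.ones((384,512),bool)); A=A[(A[:,2]>.278)&(A[:,2]<.296)&(abs(A[:,0]-.67)<.015)&(abs(A[:,1]+.178)<.115)]
    A=A[(abs(A[:,1]+.175)>.012)&(abs(A[:,1]+.26)>.014)]
    k=np.polyfit(A[:,1],A[:,0],1); print("rail x at y=-.175",np.polyval(k,-.175),"yaw",-np.degrees(np.arctan(k[0])),A[:,2].max(),len(A))
E
python3 e.py 2>/dev/null
```

```text
14.275 [ 0.3995 -0.1438  0.1981] [0.0003 0.0521 0.9986 0.0001] 0.9012198201108371 [-0.5215 -0.4406  2.0947  0.0004  1.4872 -1.9881]
scene board_center 0.91 [ 86. 105. 129.] [ 0.4331 -0.1475] [0.063  0.1306] 84.4 0.0461
scene offcut_center 0.79 [189. 169.  26.] [ 0.4314 -0.4443] [0.0445 0.0744] 22.7 0.0395
scene offcut_center 0.58 [104.  54. 130.] [ 0.5487 -0.2017] [0.0775 0.0416] 65.0 0.0397
scene offcut_center 0.54 [98. 84. 69.] [ 0.4301 -0.181 ] [0.01   0.0386] 80.7 0.0378
board_hole [([0.4881, -0.1519, 0.041], 0.69)]
hook_top [([0.6684, -0.1729, 0.2791], 0.71)]
hook_bend [([0.6683, -0.1777, 0.1702], 0.42)]
hook_tip [([0.6522, -0.1728, 0.1984], 0.46)]
rail_mid [([0.669, -0.1799, 0.2844], 0.8)]
red 45 [ 0.6592 -0.1749  0.28  ] [ 0.6481 -0.1775  0.2482] [ 0.6794 -0.1705  0.2952] -2.7882758238675294
rail x at y=-.175 0.6639322631714412 yaw -0.25835130677094664 0.2911437913700121 258
top board_center 0.59 [103. 100. 103.] [ 0.4665 -0.152 ] [0.0595 0.06  ] 83.0 0.0474
top offcut_center 0.82 [165. 140.  38.] [ 0.4311 -0.4435] [0.0388 0.0737] 23.6 0.0409
top offcut_center 0.58 [ 83.  42. 106.] [ 0.548  -0.2024] [0.0715 0.04  ] 64.3 0.0408
board_hole [([0.4806, -0.1513, 0.0437], 0.86)]
hook_top [([0.6661, -0.1744, 0.2773], 0.54)]
hook_bend [([0.6707, -0.1766, 0.1701], 0.45)]
hook_tip [([0.6551, -0.1707, 0.2021], 0.55), ([0.4331, -0.15, 0.0442], 0.2)]
rail_mid [([0.7929, -0.1193, 0.0028], 0.69), ([0.6673, -0.1828, 0.2863], 0.55)]
red 19 [ 0.6665 -0.175   0.2945] [ 0.6531 -0.1764  0.2894] [ 0.6799 -0.1737  0.2982] -2.110877145428042
rail x at y=-.175 0.6652743329208542 yaw -0.014917358831565227 0.29551351435790907 270
```

```bash
cat >> h.py <<'E'
def tilt(yaw,th): # tool z at heading yaw pitched th deg below level, tool y level at yaw+90
    a,t=np.radians(yaw),np.radians(th); z=np.array([np.cos(t)*np.cos(a),np.cos(t)*np.sin(a),-np.sin(t)]); y=np.array([-np.sin(a),np.cos(a),0]); return R.from_matrix(np.c_[np.cross(y,z),y,z])
def tcp(top,yaw,th=60,g=(-.014,-.020)): # TCP for hook_top at 'top'
    a,t=np.radians(yaw),np.radians(th); h=g[0]+.019*np.cos(t); return np.array(top)+[h*np.cos(a),h*np.sin(a),g[1]-.019*np.sin(t)]
E
cat > g.py <<'E'
from h import *
F=tcp((.667,-.1748,.279),-5); T=tilt(-5,60); pre=F-.07*T.as_matrix()[:,2]; print(F,pre)
plan([((.45,-.15,.32),T,5,45),(pre,T,5,45),(None,None,5,45)])
E
python3 g.py
```

```text
[ 0.66251712 -0.1744078   0.24254552] [ 0.62765031 -0.17135735  0.3031673 ]
45 -0.02 0 -0.05 0 -0.07 -0.002; 45 -0.041 -0.001 -0.1 -0.001 -0.14 -0.005; 45 -0.061 -0.001 -0.15 -0.001 -0.21 -0.007; 45 -0.081 -0.001 -0.2 -0.002 -0.28 -0.009; 45 -0.102 -0.001 -0.25 -0.002 -0.35 -0.011
45 -0.058 -0.003 0.042 0 0 0; 45 -0.117 -0.005 0.083 0 0 0; 45 -0.175 -0.007 0.125 0 0 0; 45 -0.234 -0.01 0.166 0 0 0; 45 -0.292 -0.012 0.208 0 0 0
45 0 0 0 0 0 0; 45 0 0 0 0 0 0; 45 0 0 0 0 0 0; 45 0 0 0 0 0 0; 45 0 0 0 0 0 0
```

>>> jog_arm(
  motion="45 -0.02 0 -0.05 0 -0.07 -0.002; 45 -0.041 -0.001 -0.1 -0.001 -0.14 -0.005; 45 -0.061 -0.001 -0.15 -0.001 -0.21 -0.007; 45 -0.081 -0.001 -0.2 -0.002 -0.28 -0.009; 45 -0.102 -0.001 -0.25 -0.002 -0.35 -0.011",
)

```text
time: 15.7
tool_pos: [0.4505, -0.1498, 0.3216]
tool_rot: [0.261, 0.042, 0.964, -0.012]
contact_force: [0.2, 0.8, -0.4]
gripper_width: 0.446
grasp_force: 0.0
```

>>> jog_arm(
  motion="45 -0.058 -0.003 0.042 0 0 0; 45 -0.117 -0.005 0.083 0 0 0; 45 -0.175 -0.007 0.125 0 0 0; 45 -0.234 -0.01 0.166 0 0 0; 45 -0.292 -0.012 0.208 0 0 0",
)

```text
time: 16.32
tool_pos: [0.6287, -0.1715, 0.3031]
tool_rot: [0.259, 0.042, 0.965, -0.012]
contact_force: [0.1, 0.1, -0.1]
gripper_width: 0.449
grasp_force: 0.0
```

>>> jog_arm(
  motion="45 0 0 0 0 0 0; 45 0 0 0 0 0 0; 45 0 0 0 0 0 0; 45 0 0 0 0 0 0; 45 0 0 0 0 0 0",
)

```text
time: 16.95
tool_pos: [0.6272, -0.1714, 0.3038]
tool_rot: [0.259, 0.042, 0.965, -0.012]
contact_force: [-0.4, -0.1, 0.2]
gripper_width: 0.446
grasp_force: 0.0
```

```bash
cat > e2.py <<'E'
from h import *
np.set_printoptions(precision=4,suppress=True)
s=state(); print(s["time"],s["tool_pos"],s["tool_rot"],s["gripper_width"],s["joint_pos"])
f=grab_frame("wrist"); save(f,"w1.png",None,1.4); print(f["intrinsics"].round(1).tolist(),f["world_from_camera"].round(3).tolist())
for t in ["hook_top","hook_bend","hook_tip","rail_mid","old_hook_top"]: print(t,[(d["at"],round(d["p"],2)) for d in place_of("wrist",t)][:2])
F=tcp((.667,-.1748,.279),-5); plan([(F,tilt(-5,60),8,45),(None,None,2,45)])
E
python3 e2.py
```

```text
16.95 [ 0.6272 -0.1714  0.3038] [ 0.259   0.0424  0.9649 -0.0117] 0.4456070614527237 [-0.4602 -0.2378  1.8265  0.2088  1.0676 -1.9988]
[[297.3, 0.0, 252.3], [0.0, 297.3, 196.4], [0.0, 0.0, 1.0]] [[0.088, -0.672, -0.736, 0.49], [0.996, 0.058, 0.067, -0.16], [-0.002, -0.739, 0.674, 0.389], [0.0, 0.0, 0.0, 1.0]]
hook_top [([0.665, -0.1764, 0.2786], 0.98)]
hook_bend [([0.6758, -0.1679, 0.1718], 0.82)]
hook_tip [([0.6573, -0.1686, 0.1974], 0.71), ([0.671, -0.1853, 0.281], 0.39)]
rail_mid [([0.6698, -0.1821, 0.2828], 0.63)]
old_hook_top []
45 0 0 0.018 0 0 0; 45 0 0 0.035 0 0 0; 45 0 0 0.053 0 0 0; 45 0 0 0.07 0 0 0; 45 0 0 0.088 0 0 0
45 0 0 0.017 0 0 0; 45 0 0 0.035 0 0 0; 45 0 0 0.053 0 0 0; 45 0 0 0.053 0 0 0; 45 0 0 0.053 0 0 0
```

View pics/w1.png

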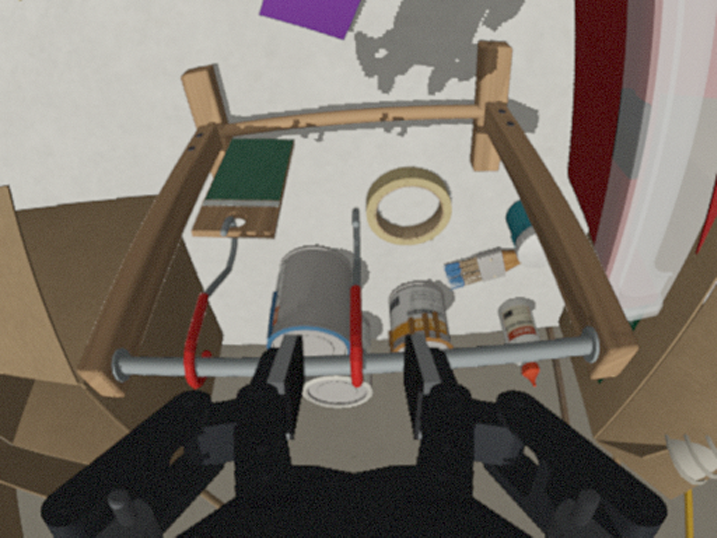

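The wrist view shows the red hook at column 357, midway between the fingers (about 290 and 420) and edge-on, so its yaw matches the gripper.

>>> jog_arm(
  motion="45 0 0 0.018 0 0 0; 45 0 0 0.035 0 0 0; 45 0 0 0.053 0 0 0; 45 0 0 0.07 0 0 0; 45 0 0 0.088 0 0 0",
)

```text
time: 17.88
tool_pos: [0.6497, -0.1733, 0.2646]
tool_rot: [0.259, 0.042, 0.965, -0.011]
contact_force: [-0.2, 0.3, -0.0]
gripper_width: 0.447
grasp_force: 0.0
```

>>> jog_arm(
  motion="45 0 0 0.017 0 0 0; 45 0 0 0.035 0 0 0; 45 0 0 0.053 0 0 0; 45 0 0 0.053 0 0 0; 20 0 0 0.053 0 0 0",
)

```text
time: 18.5
tool_pos: [0.6628, -0.1746, 0.2426]
tool_rot: [0.259, 0.042, 0.965, -0.012]
contact_force: [-0.3, 0.5, 0.2]
gripper_width: 0.253
grasp_force: 0.0
```

>>> jog_arm(
  motion="0 0 0 0 0 0 0; 0 0 0 0 0 0 0; 0 0 0 0 0 0 0; 0 0 0 0 0 0 0; 0 0 0 0 0 0 0",
)

```text
time: 19.12
tool_pos: [0.6628, -0.1746, 0.2429]
tool_rot: [0.259, 0.042, 0.965, -0.012]
contact_force: [-0.4, 0.2, 1.9]
gripper_width: 0.054
grasp_force: 58.5
```

```bash
cat > e3.py <<'E'
from h import *
np.set_printoptions(precision=4,suppress=True)
s=state(); print(s["time"],s["tool_pos"],s["tool_rot"],s["gripper_width"],s["grasp_force"])
f=grab_frame("wrist"); save(f,"w2.png",None,1.4)
for c in ["wrist","scene"]:
  for t in ["hook_top","hook_bend","hook_tip"]: print(t,[(d["at"],round(d["p"],2)) for d in place_of(c,t)][:2])
  if c=="wrist": grab_frame("scene")
p=np.array(s["tool_pos"])
plan([(p+[0,0,.029],None,6,0),(p+[-.06,.005,.029],None,6,0),(p+[-.1,.01,.02],None,3,0)])
E
python3 e3.py
```

```text
19.125 [ 0.6628 -0.1746  0.2429] [ 0.2591  0.0423  0.9648 -0.0117] 0.05428408210812283 58.48362408578396
hook_top [([0.6669, -0.1735, 0.277], 0.65)]
hook_bend [([0.6716, -0.1704, 0.1722], 0.76)]
hook_tip [([0.6563, -0.175, 0.1987], 0.65)]
hook_top [([0.6652, -0.255, 0.1179], 0.37)]
hook_bend [([0.6657, -0.1745, 0.1716], 0.38)]
hook_tip [([0.6548, -0.1719, 0.1969], 0.56)]
0 -0.005 0 -0.008 0 0 0; 0 -0.01 0 -0.017 0 0 0; 0 -0.015 0 -0.025 0 0 0; 0 -0.019 0 -0.034 0 0 0; 0 -0.024 0 -0.042 0 0 0
0 -0.005 0 -0.008 0 0 0; 0 0.012 0 -0.018 0 0 0; 0 0.03 0 -0.028 0 0 0; 0 0.047 0 -0.038 0 0 0; 0 0.064 0 -0.049 0 0 0
0 0.018 0 -0.01 0 0 0; 0 0.035 -0.001 -0.02 0 0 0; 0 0.061 0 -0.028 0 0 0; 0 0.088 0.001 -0.036 0 0 0; 0 0.114 0.002 -0.044 0 0 0
```

View pics/w2.png

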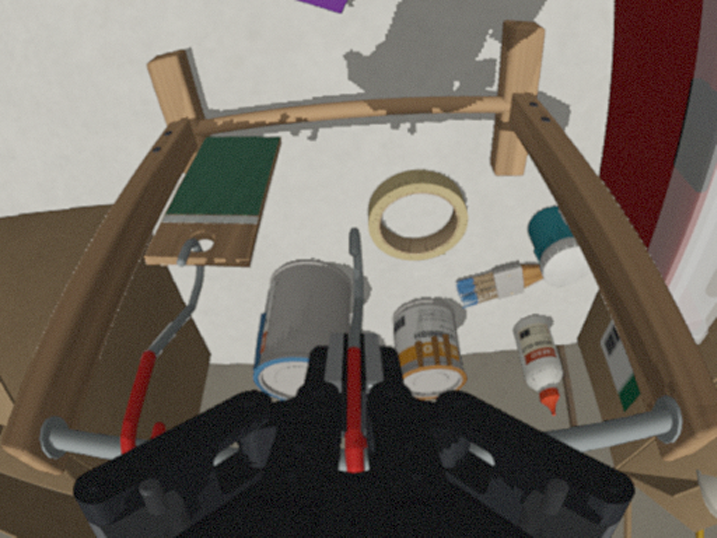

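The hook is gripped, but with this 60° tilt the fingertips reach under the rail and would hit it when I raise the hook. I'll regrip steeper (75°), with the wire nearer the pads' forward edge.

```bash
cat > g2.py <<'E'
from h import *
p=np.array(state()["tool_pos"]); T0=tilt(-5,60); T=tilt(-5,75); d=T.as_matrix()[:,2]
F=tcp((.667,-.1748,.279),-5,75,(-.0198,-.0196)); print(F)
plan([(None,None,3,40),(p-.06*T0.as_matrix()[:,2],None,4,40),(F-.055*d,T,4,40),(F,T,5,40),(None,None,1,40),(None,None,8,0)])
E
python3 g2.py
```

```text
[ 0.65217419 -0.17350291  0.24104741]
40 0 0 0 0 0 0; 40 0 0 0 0 0 0; 40 0 0 0 0 0 0; 40 0 0 -0.03 0 0 0; 40 0 0 -0.06 0 0 0
40 0 0 -0.03 0 0 0; 40 0 0 -0.06 0 0 0; 40 -0.002 0 -0.058 0 0.044 0; 40 -0.004 0 -0.057 0 0.088 0; 40 -0.006 0 -0.055 0 0.131 0
40 -0.002 0 0.001 -0.001 0.044 0; 40 -0.001 0 0.023 -0.001 0.044 0; 40 0.001 0 0.045 -0.001 0.044 0; 40 0.002 0 0.066 -0.001 0.044 0; 40 0.003 0 0.088 -0.001 0.044 0
40 0 0 0.022 0.001 0 0; 40 0 0 0.022 0.001 0 0; 0 0 0 0.022 0.001 0 0; 0 0 0 0.022 0.001 0 0; 0 0 0 0.022 0.001 0 0
0 0 0 0 0 0 0; 0 0 0 0 0 0 0; 0 0 0 0 0 0 0; 0 0 0 0 0 0 0; 0 0 0 0 0 0 0
```

>>> jog_arm(
  motion="40 0 0 0 0 0 0; 40 0 0 0 0 0 0; 40 0 0 0 0 0 0; 40 0 0 -0.03 0 0 0; 40 0 0 -0.06 0 0 0",
)

```text
time: 20.15
tool_pos: [0.6473, -0.1732, 0.2695]
tool_rot: [0.259, 0.042, 0.965, -0.012]
contact_force: [-0.2, 0.0, -0.6]
gripper_width: 0.399
grasp_force: 0.0
```

>>> jog_arm(
  motion="40 0 0 -0.03 0 0 0; 40 0 0 -0.06 0 0 0; 40 -0.002 0 -0.058 0 0.044 0; 40 -0.004 0 -0.057 0 0.088 0; 40 -0.006 0 -0.055 0 0.131 0",
)

```text
time: 20.78
tool_pos: [0.6363, -0.1723, 0.2949]
tool_rot: [0.162, 0.043, 0.986, -0.008]
contact_force: [0.2, 0.3, -0.3]
gripper_width: 0.395
grasp_force: 0.0
```

>>> jog_arm(
  motion="40 -0.002 0 0.001 -0.001 0.044 0; 40 -0.001 0 0.023 -0.001 0.044 0; 40 0.001 0 0.045 -0.001 0.044 0; 40 0.002 0 0.066 -0.001 0.044 0; 40 0.003 0 0.088 -0.001 0.044 0",
)

```text
time: 21.4
tool_pos: [0.6489, -0.1732, 0.2502]
tool_rot: [0.13, 0.043, 0.991, -0.005]
contact_force: [0.4, -0.5, -0.5]
gripper_width: 0.4
grasp_force: 0.0
```

>>> jog_arm(
  motion="40 0 0 0.022 0.001 0 0; 40 0 0 0.022 0.001 0 0; 0 0 0 0.022 0.001 0 0; 0 0 0 0.022 0.001 0 0; 0 0 0 0.022 0.001 0 0",
)

```text
time: 22.02
tool_pos: [0.6524, -0.1737, 0.2417]
tool_rot: [0.131, 0.043, 0.99, -0.006]
contact_force: [-1.0, 0.0, 1.4]
gripper_width: 0.047
grasp_force: 58.5
```

>>> jog_arm(
  motion="0 0 0 0 0 0 0; 0 0 0 0 0 0 0; 0 0 0 0 0 0 0; 0 0 0 0 0 0 0; 0 0 0 0 0 0 0",
)

```text
time: 22.65
tool_pos: [0.6524, -0.1737, 0.2415]
tool_rot: [0.131, 0.043, 0.99, -0.006]
contact_force: [0.9, 0.1, 3.5]
gripper_width: 0.045
grasp_force: 58.6
```

```bash
cat > e3.py <<'E'
from h import *
np.set_printoptions(precision=4,suppress=True)
s=state(); print(s["time"],s["tool_pos"],s["tool_rot"],s["gripper_width"],s["grasp_force"])
f=grab_frame("wrist"); save(f,"w3.png",None,1.4)
for c in ["wrist","scene"]:
  for t in ["hook_top","hook_bend","hook_tip"]: print(t,[(d["at"],round(d["p"],2)) for d in place_of(c,t)][:2])
  if c=="wrist": grab_frame("scene")
p=np.array(s["tool_pos"])
plan([(p+[-.003,0,.014],None,4,0),(p+[-.003,0,.028],None,4,0),(None,None,2,0),(p+[-.06,.005,.03],None,5,0)])
E
python3 e3.py
```

```text
22.65 [ 0.6524 -0.1737  0.2415] [ 0.1307  0.0434  0.9904 -0.0061] 0.04524333994672754 58.56861806474626
hook_top [([0.6664, -0.1756, 0.278], 0.58), ([0.6581, -0.1727, 0.1967], 0.39)]
hook_bend [([0.6763, -0.172, 0.1714], 0.79), ([0.7871, -0.1223, 0.002], 0.65)]
hook_tip [([0.6541, -0.1739, 0.1982], 0.8), ([0.6735, -0.1687, 0.1715], 0.72)]
hook_top []
hook_bend [([0.6678, -0.175, 0.1713], 0.64)]
hook_tip [([0.6545, -0.1742, 0.1978], 0.39)]
0 0 0 -0.007 0 0 0; 0 -0.001 0 -0.014 0 0 0; 0 -0.001 0 -0.022 0 0 0; 0 -0.002 0 -0.029 0 0 0; 0 -0.003 0 -0.035 0 0 0
0 -0.002 -0.001 -0.007 0 0 0; 0 -0.004 -0.001 -0.014 0 0 0; 0 -0.006 -0.001 -0.021 0 0 0; 0 -0.006 -0.001 -0.021 0 0 0; 0 -0.006 -0.001 -0.021 0 0 0
0 0.022 0 -0.006 0 0 0; 0 0.044 0 -0.013 0 0 0; 0 0.066 0 -0.02 0 0 0; 0 0.088 0 -0.027 0 0 0; 0 0.11 0 -0.033 0 0 0
```

View pics/w3.png

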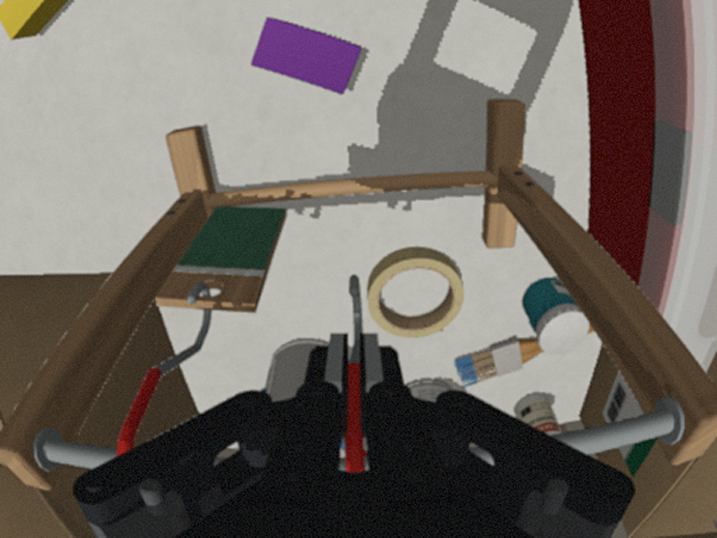

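The picture shows the hook held at column 355, its lower bend hanging straight. Next I raise it.

>>> jog_arm(
  motion="0 0 0 -0.007 0 0 0; 0 -0.001 0 -0.014 0 0 0; 0 -0.001 0 -0.022 0 0 0; 0 -0.002 0 -0.029 0 0 0; 0 -0.003 0 -0.035 0 0 0",
)

```text
time: 23.68
tool_pos: [0.649, -0.1733, 0.2584]
tool_rot: [0.13, 0.043, 0.991, -0.006]
contact_force: [-0.3, -0.4, -0.7]
gripper_width: 0.049
grasp_force: 58.5
```

>>> jog_arm(
  motion="0 -0.002 -0.001 -0.007 0 0 0; 0 -0.004 -0.001 -0.014 0 0 0; 0 -0.006 -0.001 -0.021 0 0 0; 0 -0.006 -0.001 -0.021 0 0 0; 0 -0.006 -0.001 -0.021 0 0 0",
)

```text
time: 24.3
tool_pos: [0.6491, -0.1738, 0.269]
tool_rot: [0.13, 0.043, 0.991, -0.006]
contact_force: [0.0, 0.5, -0.8]
gripper_width: 0.047
grasp_force: 58.5
```

>>> jog_arm(
  motion="0 0.022 0 -0.006 0 0 0; 0 0.044 0 -0.013 0 0 0; 0 0.066 0 -0.02 0 0 0; 0 0.088 0 -0.027 0 0 0; 0 0.11 0 -0.033 0 0 0",
)

```text
time: 24.92
tool_pos: [0.5911, -0.1688, 0.271]
tool_rot: [0.13, 0.044, 0.99, -0.006]
contact_force: [0.5, -0.1, -0.1]
gripper_width: 0.054
grasp_force: 58.5
```

```bash
cat > e4.py <<'E'
from h import *
np.set_printoptions(precision=4,suppress=True)
s=state(); print(s["time"],s["tool_pos"],s["tool_rot"],s["gripper_width"],s["grasp_force"],s["contact_force"])
p=np.array(s["tool_pos"])
f=grab_frame("scene")
for t in ["hook_top","hook_bend","hook_tip"]: print(t,[(d["at"]-p,round(d["p"],2)) for d in place_of("scene",t)][:2])
for d in cut_out("scene","board_center")[:2]:
    try: print(round(d["p"],2),f["color"][d["pixels"]].mean(0).round(),*rect(f,d["pixels"],.036,.06))
    except Exception: pass
print([(d["at"],round(d["p"],2)) for d in place_of("scene","board_hole")][:2])
f=grab_frame("wrist")
for t in ["hook_top","hook_bend","hook_tip"]: print(t,[(d["at"]-p,round(d["p"],2)) for d in place_of("wrist",t)][:2])
print([(d["at"],round(d["p"],2)) for d in place_of("wrist","board_hole")][:2])
f=grab_frame("top")
print("top",[(d["at"],round(d["p"],2)) for d in place_of("top","board_hole")][:2])
for d in cut_out("top","board_center")[:2]:
    try: print(round(d["p"],2),f["color"][d["pixels"]].mean(0).round(),*rect(f,d["pixels"],.036,.06))
    except Exception: pass
E
python3 e4.py
```

```text
24.925 [ 0.5911 -0.1688  0.271 ] [ 0.1303  0.0435  0.9905 -0.006 ] 0.053626118574808736 58.50110448896885 [ 0.5421 -0.1387 -0.1214]
hook_top []
hook_bend [(array([ 0.0772, -0.0941,  0.0054]), 0.57), (array([ 0.0182, -0.0005, -0.0705]), 0.41)]
hook_tip [(array([ 0.0023,  0.002 , -0.0427]), 0.46)]
0.62 [ 91. 114. 143.] [ 0.4341 -0.1435] [0.0711 0.1316] 84.1 0.046
[([0.4839, -0.1513, 0.0386], 0.7)]
hook_top [(array([0.0153, 0.0016, 0.0354]), 0.79)]
hook_bend [(array([ 0.0227,  0.0052, -0.0708]), 0.87), (array([ 0.1987,  0.0463, -0.2723]), 0.71)]
hook_tip [(array([ 0.0049, -0.0018, -0.0439]), 0.74)]
[([0.4837, -0.1546, 0.043], 0.76)]
top [([0.4812, -0.1518, 0.0451], 0.55)]
0.57 [ 85.  94. 112.] [ 0.4554 -0.1364] [0.0497 0.1009] 65.0 0.0474
```

```bash
cat > g3.py <<'E'
from h import *
plan([((.5024,-.1543,.20),tilt(-5,75),6,0),((.5024,-.1543,.104),None,6,0),(None,None,3,0)])
E
python3 g3.py
```

```text
0 0.035 0.002 0.015 0 0 0; 0 0.071 0.004 0.03 0 0 0; 0 0.106 0.007 0.045 0 0 0; 0 0.141 0.009 0.06 0 0 0; 0 0.176 0.011 0.075 0 0 0
0 0.036 0.002 0.015 0 0 0; 0 0.044 0.002 0.046 0 0 0; 0 0.052 0.002 0.077 0 0 0; 0 0.06 0.002 0.108 0 0 0; 0 0.069 0.002 0.138 0 0 0
0 0.008 0 0.031 0 0 0; 0 0.016 0 0.062 0 0 0; 0 0.016 0 0.062 0 0 0; 0 0.016 0 0.062 0 0 0; 0 0.016 0 0.062 0 0 0
```

>>> jog_arm(
  motion="0 0.035 0.002 0.015 0 0 0; 0 0.071 0.004 0.03 0 0 0; 0 0.106 0.007 0.045 0 0 0; 0 0.141 0.009 0.06 0 0 0; 0 0.176 0.011 0.075 0 0 0",
)

```text
time: 26.25
tool_pos: [0.517, -0.1566, 0.2115]
tool_rot: [0.13, 0.043, 0.991, -0.006]
contact_force: [0.2, -1.0, -0.8]
gripper_width: 0.047
grasp_force: 58.5
```

>>> jog_arm(
  motion="0 0.036 0.002 0.015 0 0 0; 0 0.044 0.002 0.046 0 0 0; 0 0.052 0.002 0.077 0 0 0; 0 0.06 0.002 0.108 0 0 0; 0 0.069 0.002 0.138 0 0 0",
)

```text
time: 26.88
tool_pos: [0.5022, -0.1544, 0.1349]
tool_rot: [0.13, 0.043, 0.991, -0.006]
contact_force: [-0.1, -0.6, -0.9]
gripper_width: 0.054
grasp_force: 58.5
```

>>> jog_arm(
  motion="0 0.008 0 0.031 0 0 0; 0 0.016 0 0.062 0 0 0; 0 0.016 0 0.062 0 0 0; 0 0.016 0 0.062 0 0 0; 0 0.016 0 0.062 0 0 0",
)

```text
time: 27.5
tool_pos: [0.503, -0.1548, 0.1053]
tool_rot: [0.131, 0.043, 0.99, -0.006]
contact_force: [-1.5, -0.1, 0.3]
gripper_width: 0.052
grasp_force: 58.5
```

```bash
cat > e5.py <<'E'
from h import *
np.set_printoptions(precision=4,suppress=True)
s=state(); print(s["time"],s["tool_pos"],s["tool_rot"],s["gripper_width"],s["grasp_force"],s["contact_force"])
p=np.array(s["tool_pos"])
ims=[]
for c in ["wrist","scene"]:
    f=grab_frame(c); im=f["color"][...,::-1]
    ims.append(cv2.resize(np.ascontiguousarray(im[110:350,130:390] if c=="wrist" else im[200:320,180:310]),(400,369),interpolation=cv2.INTER_CUBIC))
    for t in ["hook_top","hook_bend","hook_tip"]: print(c,t,[(d["at"]-p,round(d["p"],2)) for d in place_of(c,t)][:2])
    print([(d["at"],round(d["p"],2)) for d in place_of(c,"board_hole")][:2])
cv2.imwrite('pics/c5.png',np.hstack(ims))
E
python3 e5.py
```

```text
27.5 [ 0.503  -0.1548  0.1053] [ 0.131   0.0434  0.9904 -0.0063] 0.051537674697130643 58.5047691129148 [-1.478  -0.1317  0.3491]
wrist hook_top [(array([0.013 , 0.0015, 0.0361]), 0.72)]
wrist hook_bend [(array([ 0.0202,  0.0017, -0.071 ]), 0.63)]
wrist hook_tip [(array([ 0.0026,  0.0003, -0.0417]), 0.73)]
[([0.4828, -0.1522, 0.0465], 0.86)]
scene hook_top [(array([ 0.0005, -0.0002, -0.0451]), 0.3)]
scene hook_bend [(array([ 0.0157, -0.0036, -0.0706]), 0.38)]
scene hook_tip [(array([ 0.1659, -0.0192,  0.1771]), 0.59), (array([ 0.0033, -0.0001, -0.044 ]), 0.43)]
[([0.4857, -0.1554, 0.0406], 0.76)]
```

View pics/c5.png

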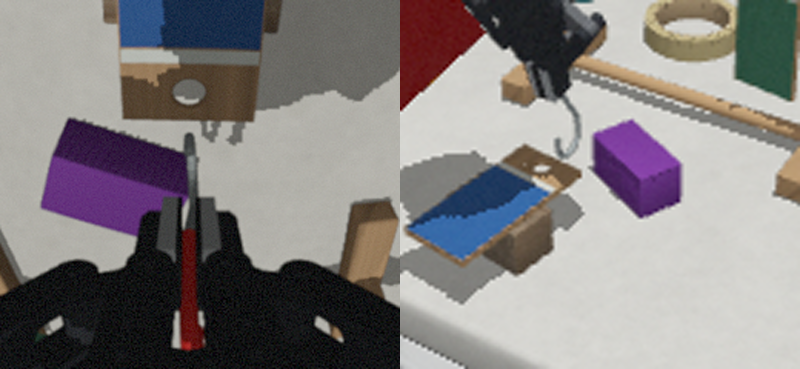

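The wrist half shows the hook tip (188,140) in line with the hole (190,92); the scene half shows it just beyond the board's end and clear of the purple block. I'll lower it past the end, then slide it under the hole.

```bash
cat > g4.py <<'E'
from h import *
p=np.array(state()["tool_pos"]); q=np.r_[p[:2],.077]; q2=q+.0215*np.array([-.9962,.0872,0])
plan([(q,tilt(-5,75),4,0),(None,None,1,0),(q2,None,4,0),(None,None,1,0)])
E
python3 g4.py
```

```text
0 0.004 0 0.013 0 0 0; 0 0.007 0 0.026 0 0 0; 0 0.011 0 0.04 0 0 0; 0 0.014 0 0.053 0 0 0; 0 0.014 0 0.053 0 0 0
0 0.01 0 -0.003 0 0 0; 0 0.021 0 -0.006 0 0 0; 0 0.031 0 -0.009 0 0 0; 0 0.042 0 -0.011 0 0 0; 0 0.042 0 -0.011 0 0 0
```

>>> jog_arm(
  motion="0 0.004 0 0.013 0 0 0; 0 0.007 0 0.026 0 0 0; 0 0.011 0 0.04 0 0 0; 0 0.014 0 0.053 0 0 0; 0 0.014 0 0.053 0 0 0",
)

```text
time: 28.62
tool_pos: [0.5019, -0.1542, 0.0758]
tool_rot: [0.129, 0.043, 0.991, -0.006]
contact_force: [-0.2, 1.1, -1.0]
gripper_width: 0.05
grasp_force: 58.5
```

>>> jog_arm(
  motion="0 0.01 0 -0.003 0 0 0; 0 0.021 0 -0.006 0 0 0; 0 0.031 0 -0.009 0 0 0; 0 0.042 0 -0.011 0 0 0; 0 0.042 0 -0.011 0 0 0",
)

```text
time: 29.25
tool_pos: [0.4804, -0.1526, 0.0767]
tool_rot: [0.13, 0.044, 0.991, -0.006]
contact_force: [0.1, -0.4, -0.5]
gripper_width: 0.05
grasp_force: 58.5
```

```bash
sed -i 's/c5.png/c6.png/' e5.py; python3 e5.py
```

```text
29.25 [ 0.4804 -0.1526  0.0767] [ 0.1302  0.0436  0.9905 -0.0059] 0.050200343094287586 58.503202088177204 [ 0.1267 -0.4372 -0.5113]
wrist hook_top [(array([0.0157, 0.0003, 0.0398]), 0.89)]
wrist hook_bend [(array([ 0.0212,  0.0047, -0.0712]), 0.91), (array([-0.0465,  0.0042, -0.0338]), 0.5)]
wrist hook_tip [(array([ 0.0022, -0.0024, -0.0416]), 0.97)]
[([0.4819, -0.1555, 0.0474], 0.72)]
scene hook_top []
scene hook_bend [(array([-0.0468,  0.0097, -0.0575]), 0.74)]
scene hook_tip [(array([-0.0454,  0.01  , -0.0554]), 0.25)]
[([0.4849, -0.1535, 0.0415], 0.7)]
```

View pics/c6.png

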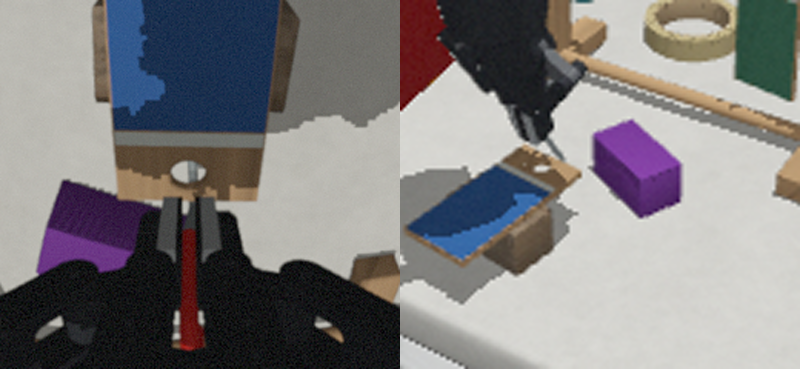

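The wrist half shows the wire end inside the hole (190,175). I'll raise it 16 mm and check that the board stays flat.

>>> jog_arm(
  motion="0 -0.002 0 -0.006 0 0 0; 0 -0.004 0 -0.012 0 0 0; 0 -0.006 0 -0.019 0 0 0; 0 -0.008 0 -0.031 0 0 0; 0 -0.008 0 -0.031 0 0 0",
)

```text
time: 30.38
tool_pos: [0.4812, -0.1528, 0.0937]
tool_rot: [0.131, 0.043, 0.99, -0.006]
contact_force: [-0.5, 0.4, -1.0]
gripper_width: 0.046
grasp_force: 58.5
```

```bash
cat > e6.py <<'E'
from h import *
np.set_printoptions(precision=4,suppress=True)
s=state(); print(s["time"],s["tool_pos"],s["contact_force"])
p=np.array(s["tool_pos"])
f=grab_frame("wrist"); im=f["color"][...,::-1]
a=cv2.resize(np.ascontiguousarray(im[180:260,210:300]),(400,356),interpolation=cv2.INTER_CUBIC)
for t in ["hook_top","hook_bend","hook_tip"]: print(t,[(d["at"]-p,round(d["p"],2)) for d in place_of("wrist",t)][:2])
f=grab_frame("scene"); im=f["color"][...,::-1]
b=cv2.resize(np.ascontiguousarray(im[230:300,180:260]),(400,356),interpolation=cv2.INTER_CUBIC)
d=cut_out("scene","board_center")[0]; P=pts(f,d["pixels"]); P=P[abs(P[:,2]-.045)<.02]
k=np.linalg.lstsq(np.c_[P[:,:2]-P[:,:2].mean(0),np.ones(len(P))],P[:,2],rcond=None)[0]; print("plane",d["p"],k,len(P),P.mean(0))
cv2.imwrite('pics/c7.png',np.hstack([a,b]))
E
python3 e6.py
```

```text
30.375 [ 0.4812 -0.1528  0.0937] [-0.5089  0.447  -1.0462]
hook_top [(array([ 0.0136, -0.0014,  0.0372]), 0.67)]
hook_bend [(array([ 0.0204,  0.0042, -0.0715]), 0.67)]
hook_tip [(array([ 0.0038, -0.0037, -0.0441]), 0.9), (array([-0.0955,  0.189 , -0.0924]), 0.58)]
plane 0.98 [0.0014 0.0183 0.0459] 997 [ 0.4271 -0.15    0.0459]
```

View pics/c7.png

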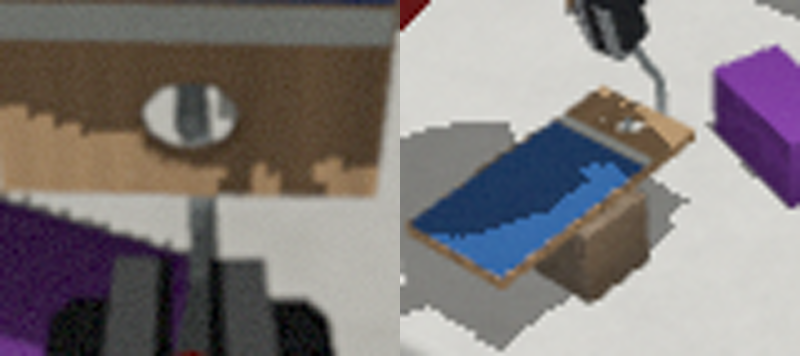

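The left half shows the wire end up through the hole (190,110); the right half shows the board still flat on the offcut. Next I lift along an arc back over the offcut to limit swing.

```bash
cat > g5.py <<'E'
from h import *
W=[(.4812,.115,4),(.470,.150,6),(.450,.19,7),(.415,.225,9),(.410,.245,4),(.410,.285,5)]
plan([((x,-.1528+(.4812-x)*.0875,z),tilt(-5,75),n,0) for x,z,n in W])
E
python3 g5.py
```

```text
0 -0.003 0 -0.011 0 0 0; 0 -0.006 0 -0.022 0 0 0; 0 -0.01 0 -0.032 0 0 0; 0 -0.013 -0.001 -0.043 0 -0.001 0; 0 -0.012 -0.001 -0.055 0 -0.001 0
0 0 0 -0.013 0 0 0; 0 0.001 0 -0.025 0 0 0; 0 0.001 0 -0.037 0 0 0; 0 0.002 0 -0.049 0 0 0; 0 0.003 0 -0.062 0 0 0
0 0.002 0 -0.012 0 0 0; 0 0.005 0 -0.025 0 0 0; 0 0.007 0 -0.037 0 0 0; 0 0.01 0 -0.05 0 0 0; 0 0.012 0 -0.062 0 0 0
0 0.003 0 -0.013 0 0 0; 0 0.006 0 -0.025 0 0 0; 0 0.011 0 -0.035 0 0 0; 0 0.017 0 -0.044 0 0 0; 0 0.022 0 -0.054 0 0 0
0 0.006 0 -0.009 0 0 0; 0 0.011 0 -0.019 0 0 0; 0 0.017 0 -0.029 0 0 0; 0 0.022 0 -0.038 0 0 0; 0 0.028 0 -0.048 0 0 0
0 0.005 0 -0.009 0 0 0; 0 0.005 0 -0.019 0 0 0; 0 0.005 0 -0.03 0 0 0; 0 0.005 0 -0.04 0 0 0; 0 0.005 0 -0.05 0 0 0
0 -0.004 0 -0.016 0 0 0; 0 -0.009 0 -0.031 0 0 0; 0 -0.013 0 -0.047 0 0 0; 0 -0.017 0 -0.062 0 0 0; 0 -0.021 0 -0.078 0 0 0
```

>>> jog_arm(
  motion="0 -0.003 0 -0.011 0 0 0; 0 -0.006 0 -0.022 0 0 0; 0 -0.01 0 -0.032 0 0 0; 0 -0.013 -0.001 -0.043 0 -0.001 0; 0 -0.012 -0.001 -0.055 0 -0.001 0",
)

```text
time: 31.3
tool_pos: [0.4794, -0.153, 0.1213]
tool_rot: [0.131, 0.043, 0.99, -0.006]
contact_force: [-0.3, 0.3, -1.3]
gripper_width: 0.051
grasp_force: 58.5
```

>>> jog_arm(
  motion="0 0 0 -0.013 0 0 0; 0 0.001 0 -0.025 0 0 0; 0 0.001 0 -0.037 0 0 0; 0 0.002 0 -0.049 0 0 0; 0 0.003 0 -0.062 0 0 0",
)

```text
time: 31.92
tool_pos: [0.4696, -0.152, 0.1506]
tool_rot: [0.131, 0.043, 0.99, -0.006]
contact_force: [-1.0, 0.3, -0.2]
gripper_width: 0.048
grasp_force: 58.4
```

>>> jog_arm(
  motion="0 0.002 0 -0.012 0 0 0; 0 0.005 0 -0.025 0 0 0; 0 0.007 0 -0.037 0 0 0; 0 0.01 0 -0.05 0 0 0; 0 0.012 0 -0.062 0 0 0",
)

```text
time: 32.55
tool_pos: [0.4559, -0.1508, 0.1792]
tool_rot: [0.131, 0.043, 0.99, -0.006]
contact_force: [0.5, -0.0, -2.1]
gripper_width: 0.047
grasp_force: 58.5
```

>>> jog_arm(
  motion="0 0.003 0 -0.013 0 0 0; 0 0.006 0 -0.025 0 0 0; 0 0.011 0 -0.035 0 0 0; 0 0.017 0 -0.044 0 0 0; 0 0.022 0 -0.054 0 0 0",
)

```text
time: 33.17
tool_pos: [0.4382, -0.1492, 0.2021]
tool_rot: [0.131, 0.043, 0.99, -0.006]
contact_force: [0.3, -0.0, -1.0]
gripper_width: 0.051
grasp_force: 58.5
```

>>> jog_arm(
  motion="0 0.006 0 -0.009 0 0 0; 0 0.011 0 -0.019 0 0 0; 0 0.017 0 -0.029 0 0 0; 0 0.022 0 -0.038 0 0 0; 0 0.028 0 -0.048 0 0 0",
)

```text
time: 33.8
tool_pos: [0.4186, -0.1475, 0.2217]
tool_rot: [0.131, 0.043, 0.99, -0.006]
contact_force: [-0.2, 0.3, -0.8]
gripper_width: 0.049
grasp_force: 58.5
```

>>> jog_arm(
  motion="0 0.005 0 -0.009 0 0 0; 0 0.005 0 -0.019 0 0 0; 0 0.005 0 -0.03 0 0 0; 0 0.005 0 -0.04 0 0 0; 0 0.005 0 -0.05 0 0 0",
)

```text
time: 34.42
tool_pos: [0.4099, -0.1468, 0.2454]
tool_rot: [0.131, 0.043, 0.99, -0.006]
contact_force: [-0.6, 1.1, -1.2]
gripper_width: 0.048
grasp_force: 58.5
```

>>> jog_arm(
  motion="0 -0.004 0 -0.016 0 0 0; 0 -0.009 0 -0.031 0 0 0; 0 -0.013 0 -0.047 0 0 0; 0 -0.017 0 -0.062 0 0 0; 0 -0.021 0 -0.078 0 0 0",
)

```text
time: 35.05
tool_pos: [0.41, -0.1467, 0.2859]
tool_rot: [0.131, 0.043, 0.99, -0.006]
contact_force: [-0.2, 0.2, -1.1]
gripper_width: 0.048
grasp_force: 58.5
```

```bash
cat > e7.py <<'E'
from h import *
np.set_printoptions(precision=4,suppress=True)
s=state(); print(s["time"],s["tool_pos"],s["tool_rot"],s["gripper_width"],s["contact_force"])
p=np.array(s["tool_pos"])
for c in ["scene","wrist"]:
    f=grab_frame(c)
    if c=="scene": save(f,"s8.png",(60,340,60,360),2)
    for t in ["hook_top","hook_bend","hook_tip","board_hole","board_center"]: print(c,t,[(d["at"]-p,round(d["p"],2)) for d in place_of(c,t)][:2])
E
python3 e7.py
```

```text
35.05 [ 0.41   -0.1467  0.2859] [ 0.1309  0.0434  0.9904 -0.006 ] 0.04760847155098929 [-0.1618  0.1677 -1.1061]
scene hook_top [(array([ 0.0189,  0.001 , -0.0689]), 0.19)]
scene hook_bend [(array([ 0.0193,  0.0006, -0.0682]), 0.42)]
scene hook_tip [(array([ 0.0022, -0.0033, -0.0451]), 0.66)]
scene board_hole [(array([ 0.0152, -0.0025, -0.0722]), 0.81)]
scene board_center [(array([ 0.0079, -0.0021, -0.1237]), 0.81), (array([ 0.2542, -0.1091, -0.1681]), 0.34)]
wrist hook_top []
wrist hook_bend [(array([ 0.0201,  0.0039, -0.0699]), 0.68)]
wrist hook_tip [(array([ 0.0024, -0.0006, -0.0446]), 0.66)]
wrist board_hole [(array([ 0.0165, -0.0012, -0.0704]), 0.6)]
wrist board_center [(array([ 0.0109, -0.0005, -0.127 ]), 0.88)]
```

View pics/s8.png

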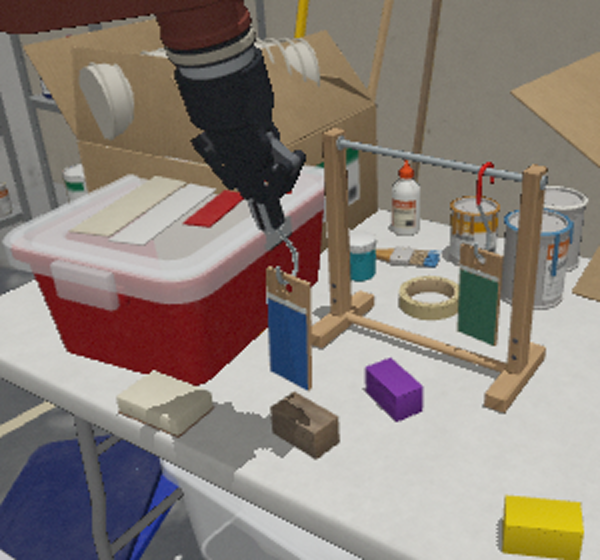

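The crop shows the blue board hanging upright on the hook (290,330), clear of the offcut (305,420), with the green sample untouched. I'll take it to the rail.

```bash
cat > g6.py <<'E'
from h import *
T=tilt(-5,75); y=-.163
plan([((.43,-.149,.283),T,3,0),((.57,y,.275),T,11,0),((.58,y,.2715),T,2,0),(None,None,4,0),((.649,y,.2708),T,9,0),(None,None,1,0)])
E
python3 g6.py
```

```text
0 -0.013 0 0.005 0 0 0; 0 -0.025 -0.001 0.01 0 0 0; 0 -0.038 -0.001 0.015 0 0.001 0; 0 -0.062 -0.001 0.023 0 0.001 0; 0 -0.087 -0.002 0.031 0 0.001 0
0 -0.024 0 0.008 0 0 0; 0 -0.048 0 0.016 0 0 0; 0 -0.073 -0.001 0.024 0 0 0; 0 -0.097 -0.001 0.032 0 0 0; 0 -0.121 -0.001 0.04 0 0 0
0 -0.025 0 0.008 0 0 0; 0 -0.049 -0.001 0.016 0 0 0; 0 -0.073 -0.001 0.024 0 0 0; 0 -0.098 -0.001 0.032 0 0 0; 0 -0.106 -0.001 0.038 0 0 0
0 -0.009 0.001 0.006 0 0 0; 0 -0.009 0.001 0.006 0 0 0; 0 -0.009 0.001 0.006 0 0 0; 0 -0.009 0.001 0.006 0 0 0; 0 -0.009 0.001 0.006 0 0 0
0 -0.015 0.002 0.004 0 0 0; 0 -0.029 0.003 0.008 0 0 0; 0 -0.044 0.004 0.012 0 0 0; 0 -0.059 0.006 0.016 0 0 0; 0 -0.074 0.007 0.02 0 0 0
0 -0.014 0.001 0.004 0 0 0; 0 -0.029 0.003 0.008 0 0 0; 0 -0.044 0.004 0.012 0 0 0; 0 -0.059 0.005 0.017 0 0 0; 0 -0.059 0.005 0.017 0 0 0
```

>>> jog_arm(
  motion="0 -0.013 0 0.005 0 0 0; 0 -0.025 -0.001 0.01 0 0 0; 0 -0.038 -0.001 0.015 0 0.001 0; 0 -0.062 -0.001 0.023 0 0.001 0; 0 -0.087 -0.002 0.031 0 0.001 0",
)

```text
time: 36.28
tool_pos: [0.4567, -0.1518, 0.2816]
tool_rot: [0.13, 0.043, 0.991, -0.006]
contact_force: [0.5, -0.6, -0.4]
gripper_width: 0.049
grasp_force: 58.5
```

>>> jog_arm(
  motion="0 -0.024 0 0.008 0 0 0; 0 -0.048 0 0.016 0 0 0; 0 -0.073 -0.001 0.024 0 0 0; 0 -0.097 -0.001 0.032 0 0 0; 0 -0.121 -0.001 0.04 0 0 0",
)

```text
time: 36.9
tool_pos: [0.5199, -0.1579, 0.278]
tool_rot: [0.13, 0.043, 0.991, -0.006]
contact_force: [0.6, 0.3, -1.2]
gripper_width: 0.048
grasp_force: 58.5
```

>>> jog_arm(
  motion="0 -0.025 0 0.008 0 0 0; 0 -0.049 -0.001 0.016 0 0 0; 0 -0.073 -0.001 0.024 0 0 0; 0 -0.098 -0.001 0.032 0 0 0; 0 -0.106 -0.001 0.038 0 0 0",
)

```text
time: 37.52
tool_pos: [0.5757, -0.1633, 0.2733]
tool_rot: [0.13, 0.043, 0.991, -0.006]
contact_force: [0.5, 0.9, -1.3]
gripper_width: 0.048
grasp_force: 58.5
```

>>> jog_arm(
  motion="0 -0.009 0.001 0.006 0 0 0; 0 -0.009 0.001 0.006 0 0 0; 0 -0.009 0.001 0.006 0 0 0; 0 -0.009 0.001 0.006 0 0 0; 0 -0.009 0.001 0.006 0 0 0",
)

```text
time: 38.15
tool_pos: [0.58, -0.1632, 0.2718]
tool_rot: [0.13, 0.043, 0.99, -0.006]
contact_force: [0.2, -0.1, -1.1]
gripper_width: 0.05
grasp_force: 58.5
```

```bash
cat > e8.py <<'E'
from h import *
np.set_printoptions(precision=4,suppress=True)
s=state(); print(s["time"],s["tool_pos"],s["tool_rot"],s["gripper_width"],s["contact_force"])
p=np.array(s["tool_pos"])
for c in ["scene","wrist"]:
    f=grab_frame(c)
    for t in ["hook_top","hook_bend","hook_tip","board_hole","board_center"]: print(c,t,[(d["at"]-p,round(d["p"],2)) for d in place_of(c,t)][:2])
T=tilt(-5,75); y=-.163
plan([((.649,y,.2708),T,9,0),(None,None,1,0)])
E
python3 e8.py
```

```text
38.15 [ 0.58   -0.1632  0.2718] [ 0.1303  0.0435  0.9905 -0.006 ] 0.050175051179487916 [ 0.2162 -0.1411 -1.0651]
scene hook_top []
scene hook_bend [(array([ 0.2142,  0.041 , -0.2738]), 0.46)]
scene hook_tip [(array([-0.0011,  0.0022, -0.044 ]), 0.54)]
scene board_hole [(array([ 0.0161,  0.0007, -0.076 ]), 0.93)]
scene board_center [(array([ 0.0103, -0.0027, -0.1239]), 0.92)]
wrist hook_top [(array([0.0129, 0.0019, 0.035 ]), 0.57)]
wrist hook_bend [(array([ 0.0203,  0.0051, -0.0725]), 0.69)]
wrist hook_tip [(array([ 0.0018, -0.0003, -0.0418]), 0.75), (array([ 0.0223,  0.0026, -0.0717]), 0.55)]
wrist board_hole [(array([ 0.0157,  0.0007, -0.0716]), 0.66)]
wrist board_center [(array([ 0.017 ,  0.001 , -0.1256]), 0.82)]
0 -0.015 0.001 0.004 0 0 0; 0 -0.029 0.003 0.008 0 0 0; 0 -0.044 0.004 0.012 0 0 0; 0 -0.059 0.006 0.016 0 0 0; 0 -0.073 0.007 0.021 0 0 0
0 -0.015 0.001 0.004 0 0 0; 0 -0.03 0.003 0.008 0 0 0; 0 -0.045 0.004 0.012 0 0 0; 0 -0.059 0.006 0.016 0 0 0; 0 -0.059 0.006 0.016 0 0 0
```

>>> jog_arm(
  motion="0 -0.015 0.001 0.004 0 0 0; 0 -0.029 0.003 0.008 0 0 0; 0 -0.044 0.004 0.012 0 0 0; 0 -0.059 0.006 0.016 0 0 0; 0 -0.073 0.007 0.021 0 0 0",
)

```text
time: 39.38
tool_pos: [0.6188, -0.163, 0.2709]
tool_rot: [0.13, 0.043, 0.991, -0.006]
contact_force: [0.7, -0.1, -0.8]
gripper_width: 0.046
grasp_force: 58.5
```

>>> jog_arm(
  motion="0 -0.015 0.001 0.004 0 0 0; 0 -0.03 0.003 0.008 0 0 0; 0 -0.045 0.004 0.012 0 0 0; 0 -0.059 0.006 0.016 0 0 0; 0 -0.059 0.006 0.016 0 0 0",
)

```text
time: 40.0
tool_pos: [0.6493, -0.1627, 0.2707]
tool_rot: [0.13, 0.043, 0.991, -0.006]
contact_force: [0.2, 0.3, -0.7]
gripper_width: 0.044
grasp_force: 58.5
```

```bash
cat > g7.py <<'E'
from h import *
s=state(); print(s["tool_pos"],s["contact_force"]); T=tilt(-5,75); y=s["tool_pos"][1]
plan([((.649,y,.258),T,4,0),((.652,y,.243),T,5,0),(None,None,1,0)])
E
python3 g7.py
```

```text
[ 0.64929473 -0.16266164  0.27070837] [ 0.18232535  0.26279798 -0.68090392]
0 0.002 0 0.006 0 0 0; 0 0.004 0 0.012 0 0 0; 0 0.005 0 0.018 0 0 0; 0 0.007 0 0.024 0 0 0; 0 0.008 0 0.031 0 0 0
0 0 0 0.006 0 0 0; 0 0 0 0.012 0 0 0; 0 0.001 0 0.018 0 0 0; 0 0.001 0 0.024 0 0 0; 0 0.001 0 0.024 0 0 0
```

>>> jog_arm(
  motion="0 0.002 0 0.006 0 0 0; 0 0.004 0 0.012 0 0 0; 0 0.005 0 0.018 0 0 0; 0 0.007 0 0.024 0 0 0; 0 0.008 0 0.031 0 0 0",
)

```text
time: 40.62
tool_pos: [0.649, -0.1628, 0.2547]
tool_rot: [0.13, 0.043, 0.991, -0.006]
contact_force: [-0.4, 0.2, -1.9]
gripper_width: 0.052
grasp_force: 58.5
```

>>> jog_arm(
  motion="0 0 0 0.006 0 0 0; 0 0 0 0.012 0 0 0; 0 0.001 0 0.018 0 0 0; 0 0.001 0 0.024 0 0 0; 0 0.001 0 0.024 0 0 0",
)

```text
time: 41.25
tool_pos: [0.6515, -0.1629, 0.2426]
tool_rot: [0.13, 0.043, 0.991, -0.006]
contact_force: [0.4, -0.1, -0.8]
gripper_width: 0.046
grasp_force: 58.5
```

>>> jog_arm(
  motion="0 0 0 0.001 0 0 0; 0 0 0 0.002 0 0 0; 0 0.001 0 0.003 0 0 0; 0 0.001 0 0.003 0 0 0; 0 0.001 0 0.003 0 0 0",
)

```text
time: 41.88
tool_pos: [0.6517, -0.163, 0.2418]
tool_rot: [0.13, 0.043, 0.99, -0.006]
contact_force: [0.8, -0.5, -0.8]
gripper_width: 0.051
grasp_force: 58.5
```

```bash
cat > e9.py <<'E'
from h import *
np.set_printoptions(precision=4,suppress=True)
s=state(); print(s["time"],s["tool_pos"],s["contact_force"]); p=np.array(s["tool_pos"])
f=grab_frame("wrist")
for t in ["hook_top","hook_bend","hook_tip","board_hole","board_center","rail_mid"]: print(t,[(d["at"],round(d["p"],2)) for d in place_of("wrist",t)][:2])
E
python3 e9.py
```

```text
41.875 [ 0.6517 -0.163   0.2418] [ 0.7873 -0.4588 -0.8328]
hook_top [([0.6642, -0.1645, 0.2781], 0.94)]
hook_bend [([0.6738, -0.1582, 0.1705], 0.55)]
hook_tip [([0.6577, -0.1637, 0.1986], 0.9)]
board_hole [([0.665, -0.166, 0.1695], 0.76)]
board_center [([0.6613, -0.1621, 0.1165], 0.6)]
rail_mid []
```

>>> jog_arm(
  motion="8 0 0 0.001 0 0 0; 12 0 0 0.001 0 0 0; 20 0 0 0.001 0 0 0; 40 0 0 0.001 0 0 0; 40 0 0 0.001 0 0 0",
)

```text
time: 42.85
tool_pos: [0.6517, -0.163, 0.2411]
tool_rot: [0.13, 0.043, 0.991, -0.006]
contact_force: [0.6, -0.6, 0.6]
gripper_width: 0.402
grasp_force: 0.0
```

>>> jog_arm(
  motion="40 0 0 -0.02 0 0 0; 40 0 0 -0.04 0 0 0; 40 0 0 -0.07 0 0 0; 40 0 0 -0.1 0 0 0; 40 0 0 -0.14 0 0 0",
)

```text
time: 43.48
tool_pos: [0.6333, -0.1613, 0.3099]
tool_rot: [0.13, 0.043, 0.991, -0.006]
contact_force: [0.2, 0.3, -0.6]
gripper_width: 0.4
grasp_force: 0.0
```

>>> jog_arm(
  motion="40 0.04 0 -0.05 0 0 0; 40 0.08 0 -0.08 0 0 0; 40 0.12 0 -0.1 0 0 0; 40 0.16 0 -0.1 0 0 0; 40 0.16 0 -0.1 0 0 0",
)

```text
time: 44.1
tool_pos: [0.5431, -0.1535, 0.3375]
tool_rot: [0.131, 0.044, 0.99, -0.006]
contact_force: [0.6, 0.3, 0.5]
gripper_width: 0.399
grasp_force: 0.0
```

>>> jog_arm(
  motion="40 0 0 0 0 0 0; 40 0 0 0 0 0 0; 40 0 0 0 0 0 0; 40 0 0 0 0 0 0; 40 0 0 0 0 0 0",
)

```text
time: 44.72
tool_pos: [0.5439, -0.1535, 0.3362]
tool_rot: [0.13, 0.043, 0.991, -0.006]
contact_force: [0.0, -0.7, -0.5]
gripper_width: 0.401
grasp_force: 0.0
```

```bash
cat > e10.py <<'E'
from h import *
np.set_printoptions(precision=4,suppress=True)
s=state(); print(s["time"],s["tool_pos"],s["contact_force"])
for c in ["scene","wrist","scene"]:
    f=grab_frame(c)
    for t in ["hook_top","hook_bend","board_hole","board_center","old_board_center"]: print(c,t,[(d["at"],round(d["p"],2)) for d in place_of(c,t)][:3])
E
python3 e10.py
```

```text
44.725 [ 0.5439 -0.1535  0.3362] [ 0.0186 -0.6679 -0.4795]
scene hook_top [([0.6659, -0.163, 0.2803], 0.55)]
scene hook_bend [([0.6745, -0.1644, 0.1707], 0.52), ([0.6673, -0.1778, 0.0002], 0.44)]
scene board_hole [([0.6685, -0.1648, 0.1653], 0.59)]
scene board_center [([0.6656, -0.1659, 0.1191], 0.59)]
scene old_board_center [([0.6634, -0.256, 0.1165], 0.67)]
wrist hook_top [([0.6655, -0.1634, 0.2773], 0.59)]
wrist hook_bend [([0.6747, -0.1612, 0.1722], 0.67)]
wrist board_hole [([0.6696, -0.1621, 0.1725], 0.81)]
wrist board_center [([0.6682, -0.163, 0.1146], 0.9)]
wrist old_board_center [([0.6638, -0.2594, 0.1156], 0.89)]
scene hook_top [([0.6703, -0.1618, 0.2785], 0.52)]
scene hook_bend [([0.6709, -0.1641, 0.1744], 0.43)]
scene board_hole [([0.6717, -0.1634, 0.1668], 0.56)]
scene board_center [([0.665, -0.1675, 0.1166], 0.94)]
scene old_board_center [([0.6633, -0.2561, 0.1171], 0.78), ([0.4346, -0.1431, 0.0174], 0.53)]
```

Hook and board are seated on the rail and the green sample hasn't moved. I'll let it settle a few seconds before handing in.

>>> jog_arm(
  motion="40 0 0 0 0 0 0; 40 0 0 0 0 0 0; 40 0 0 0 0 0 0; 40 0 0 0 0 0 0; 40 0 0 0 0 0 0",
)

```text
time: 46.25
tool_pos: [0.5438, -0.1535, 0.3363]
tool_rot: [0.13, 0.043, 0.991, -0.006]
contact_force: [0.1, 0.6, -0.3]
gripper_width: 0.396
grasp_force: 0.0
```

>>> jog_arm(
  motion="40 0 0 0 0 0 0; 40 0 0 0 0 0 0; 40 0 0 0 0 0 0; 40 0 0 0 0 0 0; 40 0 0 0 0 0 0",
)

```text
time: 46.88
tool_pos: [0.5438, -0.1535, 0.3363]
tool_rot: [0.13, 0.043, 0.991, -0.006]
contact_force: [-0.3, -0.2, 0.0]
gripper_width: 0.401
grasp_force: 0.0
```

>>> jog_arm(
  motion="40 0 0 0 0 0 0; 40 0 0 0 0 0 0; 40 0 0 0 0 0 0; 40 0 0 0 0 0 0; 40 0 0 0 0 0 0",
)

```text
time: 47.5
tool_pos: [0.5438, -0.1535, 0.3363]
tool_rot: [0.13, 0.043, 0.991, -0.006]
contact_force: [-0.4, -0.2, -0.1]
gripper_width: 0.398
grasp_force: 0.0
```

>>> jog_arm(
  motion="40 0 0 0 0 0 0; 40 0 0 0 0 0 0; 40 0 0 0 0 0 0; 40 0 0 0 0 0 0; 40 0 0 0 0 0 0",
)

```text
time: 48.12
tool_pos: [0.5438, -0.1535, 0.3363]
tool_rot: [0.13, 0.043, 0.991, -0.006]
contact_force: [0.2, -0.7, 0.4]
gripper_width: 0.401
grasp_force: 0.0
```

>>> jog_arm(
  motion="40 0 0 0 0 0 0; 40 0 0 0 0 0 0; 40 0 0 0 0 0 0; 40 0 0 0 0 0 0; 40 0 0 0 0 0 0",
)

```text
time: 48.75
tool_pos: [0.5438, -0.1535, 0.3363]
tool_rot: [0.13, 0.043, 0.991, -0.006]
contact_force: [-0.1, 1.0, -0.4]
gripper_width: 0.399
grasp_force: 0.0
```

>>> jog_arm(
  motion="40 0 0 0 0 0 0; 40 0 0 0 0 0 0; 40 0 0 0 0 0 0; 40 0 0 0 0 0 0; 40 0 0 0 0 0 0",
)

```text
time: 49.38
tool_pos: [0.5438, -0.1535, 0.3363]
tool_rot: [0.13, 0.043, 0.991, -0.006]
contact_force: [0.3, 0.7, -0.4]
gripper_width: 0.397
grasp_force: 0.0
```

```bash
cat > e11.py <<'E'
from h import *
C=[]
for i in range(4):
    f=grab_frame("scene"); col=f["color"].astype(int); m=(col[...,2]>90)&(col[...,2]>1.5*col[...,0])&(f["range_z"]>0)
    P=pts(f,m); ok=(abs(P[:,0]-.667)<.04)&(abs(P[:,1]+.164)<.05)&(P[:,2]>.04)&(P[:,2]<.2); C.append(np.r_[P[ok].mean(0),ok.sum()])
print(np.round(C,4))
E
python3 e11.py
```

```text
[[ 6.642e-01 -1.637e-01  1.014e-01  5.320e+02]
 [ 6.644e-01 -1.637e-01  1.013e-01  5.310e+02]
 [ 6.643e-01 -1.637e-01  1.015e-01  5.310e+02]
 [ 6.644e-01 -1.636e-01  1.015e-01  5.320e+02]]
```

Still to within 0.2 mm. Handing in.

```bash
python3 -c "
from h import *
print(job_done())"
```

```text
the job is handed in; nothing more can be done
None
```

I handed the job in at about 50 s of the 72 s; no verdict came back. The blue board hangs still on its S-hook on the rail beside the green sample, which hung where it started, and I saw no contact with the sanding block, tape roll or jar, though I did not re-measure those three at the end.

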